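# Fit the cue lamp socket from the crowded bench rack

### The job

Clear the brass hinge, the pencil tin and the torch out of the way, each by itself flat or standing on the rubber mat, before you move the ceramic lamp socket. Then stand the socket upright in the middle of the open green cue lamp housing in the vise (set it down, do not drop it), and only then put tin and torch back upright in the rack exactly where each stood, with the hinge lying flat and centred on the tin again. Leave the mug and the tape roll alone.

Things in the scene. Friction and masses are not known exactly. Their poses are not given: they have to be found in the camera images.
- rack: Open wooden trough fixed to the bench, outside 82 (x) x 200 (y) x 50 mm high, walls 8, floor 6 mm thick. Origin: centre of its underside, on the bench; z up. On its floor stand, in a row along y, 56 mm apart: the socket in the middle, tin at one end, torch at the other (which end varies); too tight for fingers between them. Tin and torch stick out above the walls, the socket by 2 mm.
- mat: Side area: flat dark rubber mat fixed to the bench, 160 (x) x 260 (y) x 4 mm thick. Origin: centre of its underside; z up; its top is 4 mm above the bench.
- cue_housing: Green metal cue lamp housing, fixed, clamped in the dark iron vise. Origin: centre of its underside, 55 mm above the bench; z up. Its top is an open square recess, inside 84 x 84 mm, outside 92, 14 mm deep: recess floor 51 mm, rim 65 mm above the origin. Vise jaws end 32 mm below the rim; the vise reaches 116 mm along -x (handle), 75 along +x, 55 to the sides.
- socket: White ceramic lamp socket, a plain upright cylinder 46 mm in diameter at the foot (45 mm above the first 14 mm), 46 mm high, dark mouth with brass rim on top, about 110 g. Origin: centre of its underside; z up.
- tin: Metal pencil tin with a flat closed lid, an upright rectangular box 48 (x) x 52 (y) x 85 mm high, about 140 g. Origin: centre of its underside; z up. In the rack its x axis lies across the trough. The hinge lies on its lid at the start.
- torch: Small aluminium torch standing on its head: head 44 mm in diameter up to 28 mm, tapering to a 34 mm barrel from 40 mm up to 88 mm, with a low rubber button on top (91 mm), about 150 g. Origin: centre of its underside; z along its axis, up.
- hinge: Folded brass door hinge lying flat: 60 (x) x 32 (y) x 8 mm thick, knuckle along its +y edge, about 100 g. Origin: centre of its underside; z up. At the start it lies on the tin's lid, its long x axis across the trough.
- mug: Bystander: chipped red enamel mug, 80 mm across and 80 mm high, handle to +y. Origin: centre of its underside. Leave alone.
- tape: Bystander: black roll of tape lying flat, 90 mm across, 48 mm high. Origin: centre of its underside. Leave alone.

How it is judged:
By the outcome, as a careful person would: the job done as asked, in the order asked, and still so for the second after the job is handed in, with the robot touching nothing.
It also fails if it takes over 150 s, if anything falls off the work surface, if the arm or the gripper's body presses on something with over 40 N, if the wrist force passes 120 N, or if a joint passes its speed limit or range.

### The arm

A 7-joint arm with a two-finger parallel gripper is mounted at the origin on the work surface. World frame = base frame: x ahead of the robot, y to its left, z up, the work surface at z = 0. Lengths are in m, angles in rad, forces in N, time in s.
With the tool pointing down it reaches from about 0.35 to 0.9 m from the base axis. Payload 7.2 kg.
Tool frame: the origin (TCP) lies on the centre line of the jaws, within the pads' length; the fingertips stand 14 mm ahead of it and the grasp point (between the pads) lies 5 mm behind it (r.tips_ahead is the distance from the TCP to the fingertips, in m); z points along the fingers, y is the line along which they close (so a half turn about z gives the same grasp; the last joint's range is limited). The gripper opens to 88 mm and grips with 3 to 60 N. Pads are 20 mm wide; open, the fingers measure 115 mm over their backs; the gripper's body (75 mm by 178 mm) begins 61 mm behind the grasp point.
Start: joints at [1.178, 0.411, -0.013, 1.596, 0.006, 1.134, -0.082], TCP at [0.199, -0.592, 0.237] pointing down, gripper open.
Joint ranges: [-2.95, 2.95], [-0.29, 1.99], [-1.47, 1.44], [0.14, 2.54], [-1.03, 4.17], [0.13, 1.85], [-2.86, 2.86]. Speed limits (rad/s): [2.39, 2.39, 3.01, 3.01, 3.14, 3.14, 3.14].

### API

Orientations are given as a 3x3 rotation matrix whose columns are the frame's x, y, z axes.
In Python, from cell import r gives the robot as it stands.
- The arm moves only by the tool arm_command, never from a script. Its argument "motion" is a list of rows, each an object with "linear": the shift along the tool's x, y, z each as a share of 2.5 cm, from -1 to 1, a list of three; "delta_rot": the turn, a rotation vector about the tool's x, y, z each as a share of 0.1 rad, from -1 to 1, a list of three; "jaw": the opening, from 0 (shut) to 1 (fully open). A call has 1 to 20 rows; each row shifts and turns the commanded pose from where the row before left it, along the tool's axes as they then stand; what a row does not reach is not made up. A row lasts 1/12 s, in which the tool goes at most 41.7 mm and 7.16 degrees, less where a joint would pass 70% of its speed; a pose out of reach is approached as far as the arm can. A call with a number of a shift or a turn outside -1 to 1 is refused whole. A call with a gripper value outside its range is refused whole. The fingers move at their own pace and stop on an object; the grip force is fixed at half the most. Time passes only in rows, so rows that do not move let the fingers close. It gives the time, the measured TCP pose, the force, the opening and the grip force at its end, in the units of the state.
- r.get_obs(): the state, without advancing time (a new reading comes with each control period).
- r.read_camera(name): name is "scene" or "side" or "wrist"; returns a dict with "image" (400x640x3 uint8, red, green, blue), "vertical_fov" (degrees; the focal length in pixels is half the picture's height over the tangent of half this angle, whatever the lens; pixels are square), "cx", "cy" (the principal point, pixels), "T" (4x4, takes a point from camera to world coordinates). Camera axes: x right, y down, z forward; pixel columns grow to the right and rows downward; lengths in m; the calibration is good to about 2 mm. A picture is of the moment at which its call begins. There is no depth.
- r.job_done(): hands the job in; it is judged then, once.
The state is a dict: "time": time; "joint_positions": joint angles; "joint_velocities": joint speeds; "effort": joint torques, N m; "position": TCP position; "eef_rot": TCP orientation; "ft_force": force on the tool from outside, world axes, zero at the start; "moment": the same for the moment, N m; "opening": opening from 0.0 (shut) to 1.0 (fully open); "grasp_force": force on a finger pad.
Only numpy, scipy, OpenCV 4.12 (cv2) and the standard library are available. Lean on these libraries where they do the work, as an engineer would, in place of code of your own. Each camera call takes 0.05 s, during which the arm holds its last target. There are 200 camera calls.

## Working session

There is one attempt and no reset: what is moved stays moved. The work goes in short steps, Python scripts to look and compute and a tool call to move; the robot and the scene stay as the last step left them, time stands still between calls to the robot, and variables do not carry over. Pictures are saved under pics/ and viewed, at most 14 in all, crops included, and the job is handed in when it is done.

Besides the shell and the picture viewer there is one more tool, called after "Call:" as a command line: name --argument value ..., lists and objects as JSON in quotes. arm_command: Moves the arm, as the interface text tells. Shift numbers are shares of 2.5 cm and turn numbers shares of 0.1 rad, none past 1 either way. Its arguments: {"type":"object","properties":{"motion":{"type":"array"}},"required":["motion"]}

```bash
ls; mkdir -p pics
cat > h.py <<'E'
import numpy as np,cv2
from cell import r
def snap(name,fn):
    c=r.read_camera(name);cv2.imwrite('pics/'+fn,c['image'][:,:,::-1]);np.savez('pics/'+fn+'.npz',T=c['T'],f=200/np.tan(np.radians(c['vertical_fov'])/2),cx=c['cx'],cy=c['cy']);return c
def ray(fn,uv,z):
    d=np.load('pics/'+fn+'.npz');T=d['T'];v=T[:3,:3]@np.array([(uv[0]-d['cx'])/d['f'],(uv[1]-d['cy'])/d['f'],1]);o=T[:3,3]
    return o+v*(z-o[2])/v[2]
def proj(fn,p):
    d=np.load('pics/'+fn+'.npz');T=d['T'];q=T[:3,:3].T@(np.array(p)-T[:3,3]);return q[:2]/q[2]*d['f']+[d['cx'],d['cy']]
E
python3 - <<'E'
from h import *
for n in('scene','side','wrist'):
    c=snap(n,n+'0.png');print(n,c['T'].round(3).tolist(),c['vertical_fov'],c['cx'],c['cy'])
o=r.get_obs();print({k:np.round(v,3).tolist() for k,v in o.items()},r.tips_ahead)
E
```

```text
pics
scene [[0.7, 0.429, -0.571, 1.359], [0.714, -0.435, 0.548, -0.756], [-0.013, -0.792, -0.611, 0.901], [0.0, 0.0, 0.0, 1.0]] 46.87625179235721 320.8792333401328 198.5654091640554
side [[-0.832, -0.265, 0.488, -0.037], [-0.555, 0.425, -0.716, 0.935], [-0.018, -0.866, -0.5, 0.735], [0.0, 0.0, 0.0, 1.0]] 46.72829510403808 314.82827143924084 195.1932371926437
wrist [[0.319, -0.91, -0.265, 0.271], [-0.948, -0.307, -0.087, -0.568], [-0.002, 0.279, -0.96, 0.384], [0.0, 0.0, 0.0, 1.0]] 66.76370927677874 318.6391052125006 198.70548524502814
{'time': 0.15, 'joint_positions': [1.178, 0.412, -0.013, 1.597, 0.006, 1.134, -0.082], 'joint_velocities': [0.0, -0.003, 0.001, -0.003, -0.0, 0.001, -0.0], 'effort': [0.003, -58.834, 0.643, -29.129, -0.054, 0.016, 0.0], 'position': [0.199, -0.592, 0.236], 'eef_rot': [[0.948, 0.319, -0.0], [0.319, -0.948, 0.001], [-0.0, -0.001, -1.0]], 'ft_force': [-0.213, 0.04, 0.083], 'moment': [0.061, -0.054, -0.003], 'grasp_force': 0.0, 'opening': 0.997} 0.014
```

View pics/scene0.png

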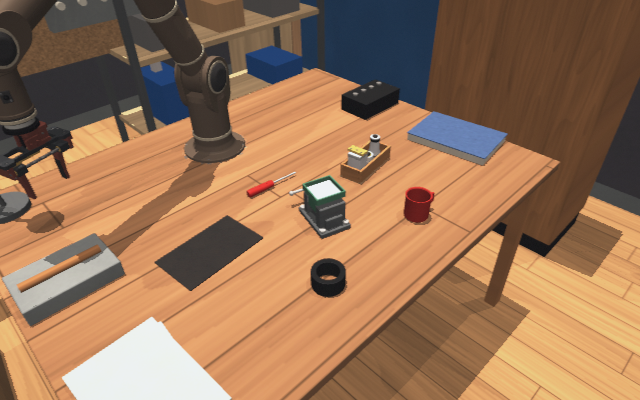

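View pics/side0.png

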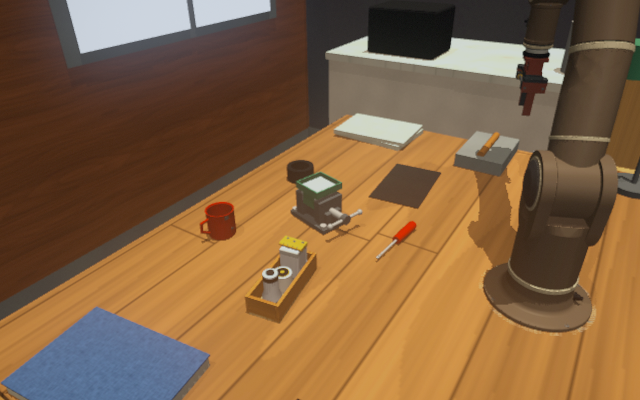

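The scene picture shows the rack at about (365,160), the housing at (325,190), the mat at (210,252), the mug at (418,204) and the tape at (328,277). The side view has the rack at (283,280) and the housing at (320,185). I'll enlarge these.

Run:
```python
import cv2,numpy as np
a=cv2.imread('pics/scene0.png');b=cv2.imread('pics/side0.png')
A=cv2.resize(a[125:245,280:400],None,fx=5,fy=5,interpolation=2)[:600]
cv2.imwrite('pics/c1.png',cv2.resize(a[125:245,280:440],None,fx=5,fy=5,interpolation=2))
cv2.imwrite('pics/c2.png',cv2.resize(b[165:325,230:390],None,fx=3.75,fy=3.75,interpolation=2))
```

```text
(no output)
```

View pics/c1.png

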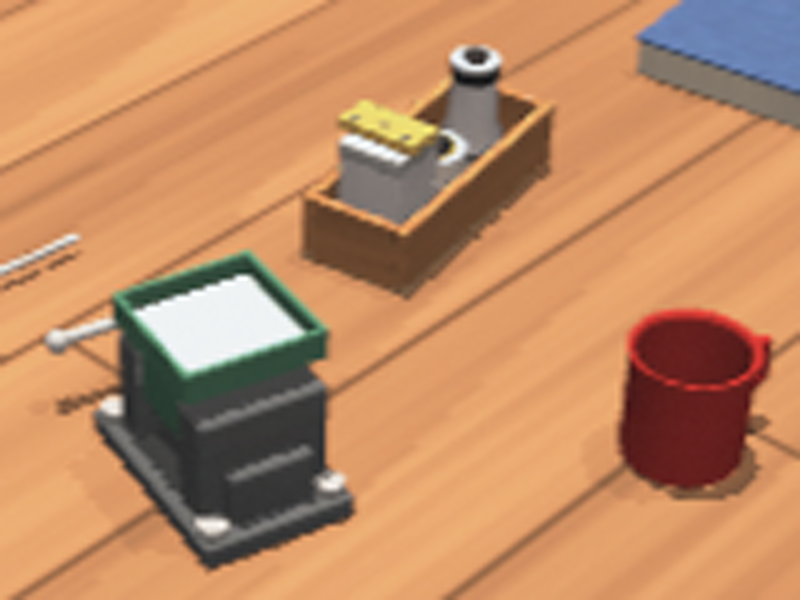

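View pics/c2.png

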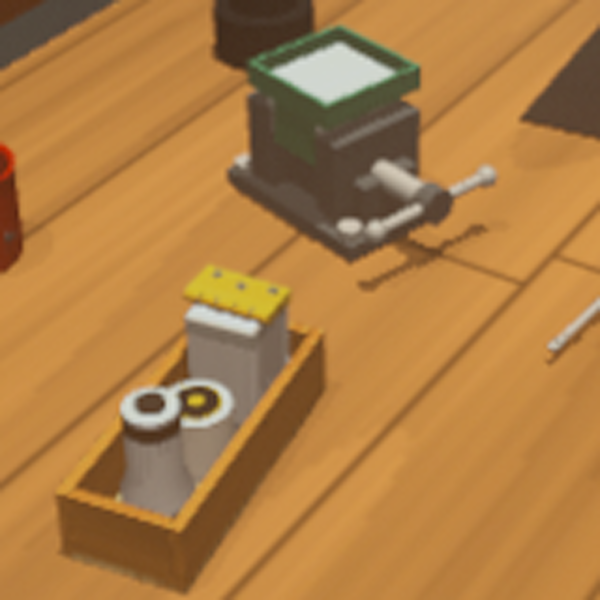

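Run:
```python
from h import *
def S(fn,name,pts,z,c=None):
    for p in pts:
        p=np.array(p,float)
        if c=='1':p=p/5+[280,125]
        if c=='2':p=p/3.75+[230,165]
        print(fn[:5],name,p.round(1),ray(fn,p,z)[:2].round(4))
a,b='scene0.png','side0.png'
S(a,'rack',[(303,200),(406,232),(553,106)],.05,'1')
S(b,'rack',[(62,492),(180,525),(325,330)],.05,'2')
S(a,'hous',[(115,295),(250,253),(328,332),(188,378)],.12,'1')
S(b,'hous',[(248,68),(340,27),(420,72),(328,107)],.12,'2')
S(a,'mat',[(155,260),(230,217),(263,238),(190,289)],.004)
S(b,'mat',[(407,166),(441,172),(410,205),(371,190)],.004)
S(a,'hinge',[(338,116),(365,99),(441,130),(410,153)],.099,'1')
S(b,'hinge',[(184,291),(212,266),(290,292),(265,320)],.099,'2')
S(a,'torch',[(475,60)],.095,'1')
S(b,'torch',[(151,406)],.095,'2')
S(a,'sock',[(447,147)],.052,'1')
S(b,'sock',[(203,401)],.052,'2')
S(a,'mug',[(417,192)],.08);S(a,'tape',[(328,270)],.048);S(a,'driver',[(250,191),(296,176)],.02)
```

```text
scene rack [340.6 165. ] [0.4801 0.1817]
scene rack [361.2 171.4] [0.5541 0.2014]
scene rack [390.6 146.2] [0.5233 0.3917]
side0 rack [246.5 296.2] [0.5148 0.3952]
side0 rack [278. 305.] [0.441  0.3799]
side0 rack [316.7 253. ] [0.4715 0.1866]
scene hous [303. 184.] [ 0.5433 -0.0433]
scene hous [330.  175.6] [0.5691 0.0416]
scene hous [345.6 191.4] [0.6554 0.0169]
scene hous [317.6 200.6] [ 0.6295 -0.068 ]
side0 hous [296.1 183.1] [0.6445 0.0268]
side0 hous [320.7 172.2] [ 0.6227 -0.065 ]
side0 hous [342.  184.2] [ 0.5329 -0.0352]
side0 hous [317.5 193.5] [0.562 0.044]
scene mat [155. 260.] [ 0.3941 -0.4615]
scene mat [230. 217.] [ 0.3896 -0.209 ]
scene mat [263. 238.] [ 0.5348 -0.1975]
scene mat [190. 289.] [ 0.5526 -0.4496]
side0 mat [407. 166.] [ 0.5147 -0.4532]
side0 mat [441. 172.] [ 0.3975 -0.4713]
side0 mat [410. 205.] [ 0.3988 -0.2138]
side0 mat [371. 190.] [ 0.5417 -0.2339]
scene hinge [347.6 148.2] [0.478  0.2166]
scene hinge [353.  144.8] [0.4761 0.2451]
scene hinge [368.2 151. ] [0.5381 0.2509]
scene hinge [362.  155.6] [0.5422 0.2157]
side0 hinge [279.1 242.6] [0.5316 0.2539]
side0 hinge [286.5 235.9] [0.533  0.2228]
side0 hinge [307.3 242.9] [0.475  0.2194]
side0 hinge [300.7 250.3] [0.4715 0.2513]
scene torch [375. 137.] [0.4909 0.3412]
side0 torch [270.3 273.3] [0.4828 0.3487]
scene sock [369.4 154.4] [0.5073 0.2961]
side0 sock [284.1 271.9] [0.4937 0.2884]
scene mug [417. 192.] [0.7716 0.2021]
scene tape [328. 270.] [ 0.7852 -0.1843]
scene driver [250. 191.] [ 0.3457 -0.0971]
scene driver [296. 176.] [0.3885 0.0626]
```

Call:
arm_command --motion '[{"linear":[0.75,-0.97,-0.06],"delta_rot":[0,0,0],"jaw":1},{"linear":[0.75,-0.97,-0.06],"delta_rot":[0,0,0],"jaw":1},{"linear":[0.75,-0.97,-0.06],"delta_rot":[0,0,0],"jaw":1},{"linear":[0.75,-0.97,-0.06],"delta_rot":[0,0,0],"jaw":1},{"linear":[0.75,-0.97,-0.06],"delta_rot":[0,0,0],"jaw":1},{"linear":[0.75,-0.97,-0.06],"delta_rot":[0,0,0],"jaw":1},{"linear":[0.75,-0.97,-0.06],"delta_rot":[0,0,0],"jaw":1},{"linear":[0.75,-0.97,-0.06],"delta_rot":[0,0,0],"jaw":1},{"linear":[0.75,-0.97,-0.06],"delta_rot":[0,0,0],"jaw":1},{"linear":[0.75,-0.97,-0.06],"delta_rot":[0,0,0],"jaw":1},{"linear":[0.75,-0.97,-0.06],"delta_rot":[0,0,0],"jaw":1},{"linear":[0.75,-0.97,-0.06],"delta_rot":[0,0,0],"jaw":1},{"linear":[0.75,-0.97,-0.06],"delta_rot":[0,0,0],"jaw":1},{"linear":[0.75,-0.97,-0.06],"delta_rot":[0,0,0],"jaw":1},{"linear":[0.75,-0.97,-0.06],"delta_rot":[0,0,0],"jaw":1},{"linear":[0.75,-0.97,-0.06],"delta_rot":[0,0,0],"jaw":1},{"linear":[0.75,-0.97,-0.06],"delta_rot":[0,0,0],"jaw":1},{"linear":[0.75,-0.97,-0.06],"delta_rot":[0,0,0],"jaw":1},{"linear":[0.75,-0.97,-0.06],"delta_rot":[0,0,0],"jaw":1},{"linear":[0.75,-0.97,-0.06],"delta_rot":[0,0,0],"jaw":1}]'

```text
time: 1.82
position: [0.4001, -0.0115, 0.2668]
eef_rot: [[0.948, 0.319, 0.0], [0.319, -0.948, -0.0], [0.0, 0.0, -1.0]]
ft_force: [1.8, -0.5, 0.0]
opening: 0.999
grasp_force: 0.0
```

Call:
arm_command --motion '[{"linear":[0,0,0],"delta_rot":[0,0,-1],"jaw":1},{"linear":[0,0,0],"delta_rot":[0,0,-1],"jaw":1},{"linear":[0,0,0],"delta_rot":[0,0,-1],"jaw":1},{"linear":[0,0,0],"delta_rot":[0,0,-1],"jaw":1},{"linear":[0,0,0],"delta_rot":[0,0,-1],"jaw":1},{"linear":[0,0,0],"delta_rot":[0,0,-1],"jaw":1},{"linear":[0,0,0],"delta_rot":[0,0,-1],"jaw":1},{"linear":[0,0,0],"delta_rot":[0,0,-1],"jaw":1},{"linear":[0,0,0],"delta_rot":[0,0,-1],"jaw":1},{"linear":[0,0,0],"delta_rot":[0,0,-1],"jaw":1},{"linear":[0,0,0],"delta_rot":[0,0,-1],"jaw":1},{"linear":[0,0,0],"delta_rot":[0,0,-1],"jaw":1},{"linear":[0,0,0],"delta_rot":[0,0,-1],"jaw":1},{"linear":[0,0,0],"delta_rot":[0,0,-1],"jaw":1},{"linear":[1,0.6,0],"delta_rot":[0,0,0],"jaw":1},{"linear":[1,0.6,0],"delta_rot":[0,0,0],"jaw":1},{"linear":[1,0.6,0],"delta_rot":[0,0,0],"jaw":1},{"linear":[1,0.6,0],"delta_rot":[0,0,0],"jaw":1},{"linear":[1,0.6,0],"delta_rot":[0,0,0],"jaw":1},{"linear":[1,0.6,0],"delta_rot":[0,0,0],"jaw":1}]'

```text
time: 3.48
position: [0.4663, 0.1502, 0.2665]
eef_rot: [[-0.153, 0.988, -0.0], [0.988, 0.153, -0.0], [-0.0, -0.0, -1.0]]
ft_force: [-0.3, -1.2, -0.0]
opening: 1.001
grasp_force: 0.0
```

Run:
```python
from h import *
snap('wrist','w1.png');o=r.get_obs();print(o['position'],o['joint_positions'].round(2) if hasattr(o['joint_positions'],'round') else o['joint_positions'])
```

```text
[0.46742003 0.15570239 0.2668472 ] [ 0.22  0.23 -0.74  1.83  0.17  1.14 -0.42]
```

View pics/w1.png

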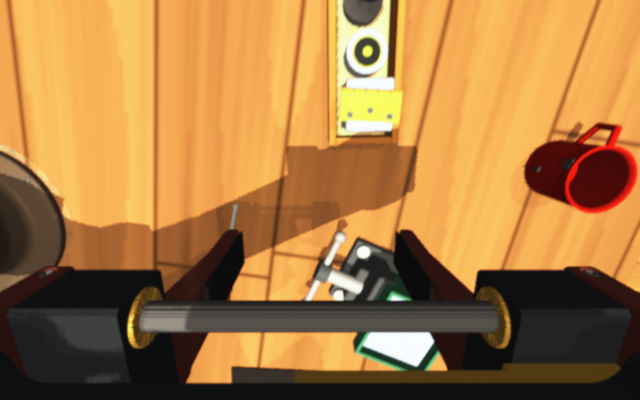

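The wrist view shows the hinge at (370,107), socket at (367,50) and torch at (360,8), cut by the top edge. I'll back off so the whole rack is in view.

Call:
arm_command --motion '[{"linear":[-0.9,0.6,0],"delta_rot":[0,0,0],"jaw":1},{"linear":[-0.9,0.6,0],"delta_rot":[0,0,0],"jaw":1},{"linear":[-0.9,0,0],"delta_rot":[0,0,0],"jaw":1},{"linear":[0,0,0],"delta_rot":[0,0,0],"jaw":1},{"linear":[0,0,0],"delta_rot":[0,0,0],"jaw":1},{"linear":[0,0,0],"delta_rot":[0,0,0],"jaw":1}]'

```text
time: 4.03
position: [0.5056, 0.0874, 0.2666]
eef_rot: [[-0.154, 0.988, -0.0], [0.988, 0.154, 0.0], [0.0, -0.0, -1.0]]
ft_force: [0.3, 0.1, -0.6]
opening: 0.996
grasp_force: 0.0
```

Run:
```python
from h import *
c=snap('wrist','w2.png')
print([proj('w2.png',(.5,.287,z)).round() for z in (.05,)])
cv2.imwrite('pics/w2c.png',cv2.resize(c['image'][0:240,240:440,::-1],None,fx=2.5,fy=2.5,interpolation=2))
```

```text
[array([344., -11.])]
```

View pics/w2c.png

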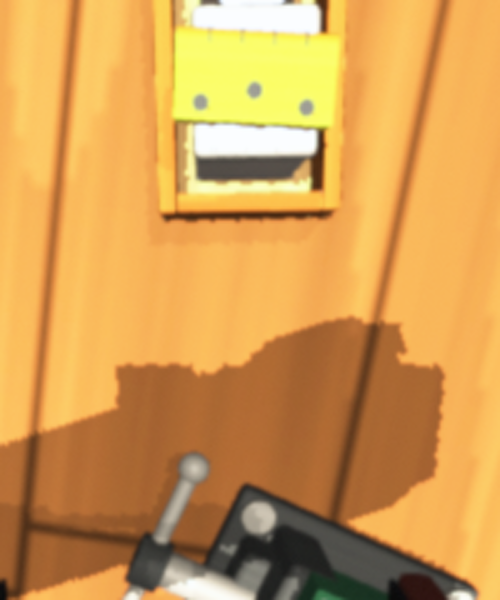

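The crop shows the hinge (corners (176,30) to (334,127)) and the rack's near edge at row 212. The camera sits ahead of the tool, so I'll move forward.

Call:
arm_command --motion '[{"linear":[1,0,0],"delta_rot":[0,0,0],"jaw":1},{"linear":[1,0,0],"delta_rot":[0,0,0],"jaw":1},{"linear":[1,0,0],"delta_rot":[0,0,0],"jaw":1},{"linear":[1,0,0],"delta_rot":[0,0,0],"jaw":1},{"linear":[1,0,0],"delta_rot":[0,0,0],"jaw":1},{"linear":[1,0,0],"delta_rot":[0,0,0],"jaw":1},{"linear":[0,0,0],"delta_rot":[0,0,0],"jaw":1},{"linear":[0,0,0],"delta_rot":[0,0,0],"jaw":1},{"linear":[0,0,0],"delta_rot":[0,0,0],"jaw":1}]'

```text
time: 4.83
position: [0.4826, 0.2351, 0.2666]
eef_rot: [[-0.155, 0.988, -0.0], [0.988, 0.155, -0.001], [-0.001, -0.0, -1.0]]
ft_force: [0.4, 0.3, -0.2]
opening: 1.002
grasp_force: 0.0
```

Run:
```python
from h import *
c=snap('wrist','w3.png')
cv2.imwrite('pics/w3c.png',cv2.resize(c['image'][0:300,220:420,::-1],None,fx=2,fy=2,interpolation=2))
for p in [(176,30),(341,35),(334,127),(174,121)]:print('hinge',ray('w2.png',np.array(p)/2.5+[240,0],.099)[:2].round(4))
for p in [(161,213),(340,211)]:print('rack',ray('w2.png',np.array(p)/2.5+[240,0],.05)[:2].round(4))
```

```text
hinge [0.4723 0.2477]
hinge [0.5326 0.2553]
hinge [0.5363 0.2246]
hinge [0.476  0.2174]
rack [0.4729 0.1876]
rack [0.5526 0.2008]
```

View pics/w3c.png

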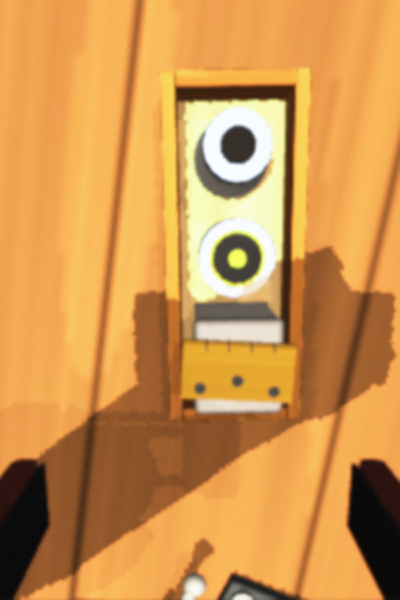

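Run:
```python
from h import *
def m(n,l,z):
    for p in l:print(n,ray('w3.png',np.array(p)/2+[220,0],z)[:2].round(4))
m('hinge',[(183,342),(298,347),(294,403),(182,398)],.099)
m('rack',[(162,72),(310,69),(298,417),(170,419)],.05)
m('torch',[(238,145)],.097);m('sock',[(237,258)],.052)
```

```text
hinge [0.4722 0.2488]
hinge [0.5326 0.2555]
hinge [0.5366 0.2249]
hinge [0.4762 0.2183]
rack [0.4393 0.3841]
rack [0.5181 0.3979]
rack [0.5512 0.203 ]
rack [0.4716 0.1892]
torch [0.4843 0.3486]
sock [0.4962 0.2936]
```

Call:
arm_command --motion '[{"linear":[-0.07,0.87,0],"delta_rot":[0,0,-0.15],"jaw":1},{"linear":[0,0,1],"delta_rot":[0,0,0],"jaw":1},{"linear":[0,0,1],"delta_rot":[0,0,0],"jaw":1},{"linear":[0,0,1],"delta_rot":[0,0,0],"jaw":1},{"linear":[0,0,1],"delta_rot":[0,0,0],"jaw":1},{"linear":[0,0,1],"delta_rot":[0,0,0],"jaw":1},{"linear":[0,0,0.5],"delta_rot":[0,0,0],"jaw":1},{"linear":[0,0,0.5],"delta_rot":[0,0,0],"jaw":1},{"linear":[0,0,0.2],"delta_rot":[0,0,0],"jaw":1},{"linear":[0,0,0.2],"delta_rot":[0,0,0],"jaw":1},{"linear":[0,0,0],"delta_rot":[0,0,0],"jaw":1},{"linear":[0,0,0],"delta_rot":[0,0,0],"jaw":1},{"linear":[0,0,0],"delta_rot":[0,0,0],"jaw":1}]'

```text
time: 5.97
position: [0.5053, 0.2371, 0.1076]
eef_rot: [[-0.168, 0.986, 0.001], [0.986, 0.168, 0.001], [0.0, 0.002, -1.0]]
ft_force: [0.7, 0.5, 0.2]
opening: 1.001
grasp_force: 0.0
```

Call:
arm_command --motion '[{"linear":[0,-0.02,0.04],"delta_rot":[0,0,0],"jaw":0.75},{"linear":[0,0,0],"delta_rot":[0,0,0],"jaw":0.75},{"linear":[0,0,0],"delta_rot":[0,0,0],"jaw":0.7},{"linear":[0,0,0],"delta_rot":[0,0,0],"jaw":0.66},{"linear":[0,0,0],"delta_rot":[0,0,0],"jaw":0.6},{"linear":[0,0,0],"delta_rot":[0,0,0],"jaw":0.5},{"linear":[0,0,0],"delta_rot":[0,0,0],"jaw":0.5},{"linear":[0,0,0],"delta_rot":[0,0,0],"jaw":0.5},{"linear":[0,0,0],"delta_rot":[0,0,0],"jaw":0.5}]'

```text
time: 6.72
position: [0.5043, 0.2367, 0.1058]
eef_rot: [[-0.168, 0.986, 0.0], [0.986, 0.168, -0.0], [-0.0, 0.0, -1.0]]
ft_force: [-0.2, -0.6, 3.1]
opening: 0.68
grasp_force: 29.6
```

Call:
arm_command --motion '[{"linear":[0,0,-0.3],"delta_rot":[0,0,0],"jaw":0.5},{"linear":[0,0,-0.9],"delta_rot":[0,0,0],"jaw":0.5},{"linear":[0,0,-1],"delta_rot":[0,0,0],"jaw":0.5},{"linear":[0,0,-1],"delta_rot":[0,0,0],"jaw":0.5},{"linear":[0,0,-1],"delta_rot":[0,0,0],"jaw":0.5},{"linear":[0,0,-0.4],"delta_rot":[0,0,0],"jaw":0.5},{"linear":[-0.5,-0.1,0],"delta_rot":[0,0,0],"jaw":0.5},{"linear":[-0.98,-0.23,0],"delta_rot":[0,0,0],"jaw":0.5},{"linear":[-0.98,-0.23,0],"delta_rot":[0,0,0],"jaw":0.5},{"linear":[-0.98,-0.23,0],"delta_rot":[0,0,0],"jaw":0.5},{"linear":[-0.98,-0.23,0],"delta_rot":[0,0,0],"jaw":0.5},{"linear":[-0.98,-0.23,0],"delta_rot":[0,0,0],"jaw":0.5},{"linear":[-0.98,-0.23,0],"delta_rot":[0,0,0],"jaw":0.5},{"linear":[-0.98,-0.23,0],"delta_rot":[0,0,0],"jaw":0.5},{"linear":[-0.98,-0.23,0],"delta_rot":[0,0,0],"jaw":0.5},{"linear":[-0.98,-0.23,0],"delta_rot":[0,0,0],"jaw":0.5},{"linear":[-0.98,-0.23,0],"delta_rot":[0,0,0],"jaw":0.5},{"linear":[-0.98,-0.23,0],"delta_rot":[0,0,0],"jaw":0.5},{"linear":[-0.98,-0.23,0],"delta_rot":[0,0,0],"jaw":0.5},{"linear":[-0.98,-0.23,0],"delta_rot":[0,0,0],"jaw":0.5}]'

```text
time: 8.38
position: [0.482, -0.1048, 0.219]
eef_rot: [[-0.167, 0.986, -0.003], [0.986, 0.167, 0.0], [0.001, -0.003, -1.0]]
ft_force: [1.1, 0.1, -0.8]
opening: 0.681
grasp_force: 29.6
```

Call:
arm_command --motion '[{"linear":[-0.98,-0.23,0],"delta_rot":[0,0,0],"jaw":0.5},{"linear":[-0.98,-0.23,0],"delta_rot":[0,0,0],"jaw":0.5},{"linear":[-0.98,-0.23,0],"delta_rot":[0,0,0],"jaw":0.5},{"linear":[-0.98,-0.23,0],"delta_rot":[0,0,0],"jaw":0.5},{"linear":[-0.98,-0.23,0],"delta_rot":[0,0,0],"jaw":0.5},{"linear":[-0.98,-0.23,0],"delta_rot":[0,0,0],"jaw":0.5},{"linear":[-0.98,-0.23,0],"delta_rot":[0,0,0],"jaw":0.5},{"linear":[-0.98,-0.23,0],"delta_rot":[0,0,0],"jaw":0.5},{"linear":[-0.98,-0.23,0],"delta_rot":[0,0,0],"jaw":0.5},{"linear":[-0.98,-0.23,0],"delta_rot":[0,0,0],"jaw":0.5},{"linear":[-0.98,-0.23,0],"delta_rot":[0,0,0],"jaw":0.5},{"linear":[-0.98,-0.23,0],"delta_rot":[0,0,0],"jaw":0.5},{"linear":[-0.5,-0.2,0],"delta_rot":[0,0,0],"jaw":0.5},{"linear":[0,0,0],"delta_rot":[0,0,0],"jaw":0.5},{"linear":[0,0,0],"delta_rot":[0,0,0],"jaw":0.5},{"linear":[0,0,0],"delta_rot":[0,0,0],"jaw":0.5}]'

```text
time: 9.72
position: [0.4624, -0.4154, 0.22]
eef_rot: [[-0.17, 0.986, -0.001], [0.986, 0.17, 0.002], [0.002, -0.0, -1.0]]
ft_force: [0.8, 0.2, -1.4]
opening: 0.685
grasp_force: 29.6
```

Run:
```python
from h import *
c=snap('wrist','w4.png');o=r.get_obs();print(o['position'],np.round(o['joint_positions'],2))
```

```text
[ 0.46275513 -0.41525081  0.22038489] [ 0.99  0.46 -0.47  1.6   0.22  1.13  0.64]
```

View pics/w4.png

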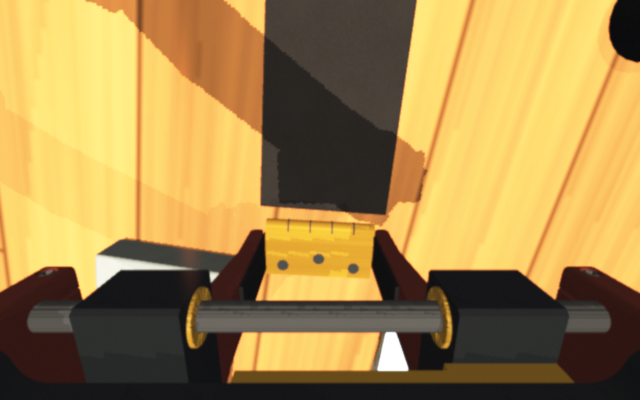

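The hinge is held level at (318,248); the mat's near corners are at about (261,206) and (387,214), its sides running up to (265,0) and (415,0).

Run:
```python
from h import *
for p in [(261,206),(387,214),(265,0),(415,0)]:print(ray('w4.png',p,.004).round(4))
print(proj('w4.png',(.463,-.415,.004)))
```

```text
[ 0.3967 -0.4657  0.004 ]
[ 0.5552 -0.4492  0.004 ]
[ 0.3741 -0.2393  0.004 ]
[ 0.5295 -0.2127  0.004 ]
[319.84265543 175.7637592 ]
```

Call:
arm_command --motion '[{"linear":[0,0.3,1],"delta_rot":[0,0,0],"jaw":0.5},{"linear":[0,0,1],"delta_rot":[0,0,0],"jaw":0.5},{"linear":[0,0,1],"delta_rot":[0,0,0],"jaw":0.5},{"linear":[0,0,1],"delta_rot":[0,0,0],"jaw":0.5},{"linear":[0,0,1],"delta_rot":[0,0,0],"jaw":0.5},{"linear":[0,0,1],"delta_rot":[0,0,0],"jaw":0.5},{"linear":[0,0,1],"delta_rot":[0,0,0],"jaw":0.5},{"linear":[0,0,0.5],"delta_rot":[0,0,0],"jaw":0.5},{"linear":[0,0,0.3],"delta_rot":[0,0,0],"jaw":0.5},{"linear":[0,0,0.15],"delta_rot":[0,0,0],"jaw":0.5},{"linear":[0,0,0],"delta_rot":[0,0,0],"jaw":0.5},{"linear":[0,0,0],"delta_rot":[0,0,0],"jaw":0.5},{"linear":[0,0,0],"delta_rot":[0,0,0],"jaw":0.5}]'

```text
time: 10.85
position: [0.4705, -0.4164, 0.0233]
eef_rot: [[-0.168, 0.986, 0.002], [0.986, 0.168, -0.001], [-0.002, 0.001, -1.0]]
ft_force: [0.9, -0.6, -1.0]
opening: 0.686
grasp_force: 29.6
```

Call:
arm_command --motion '[{"linear":[0,0,0.05],"delta_rot":[0,0,0],"jaw":0.5},{"linear":[0,0,0.05],"delta_rot":[0,0,0],"jaw":0.5},{"linear":[0,0,0],"delta_rot":[0,0,0],"jaw":0.5},{"linear":[0,0,0],"delta_rot":[0,0,0],"jaw":0.5}]'

```text
time: 11.18
position: [0.4697, -0.416, 0.0195]
eef_rot: [[-0.168, 0.986, 0.0], [0.986, 0.168, -0.0], [-0.0, 0.0, -1.0]]
ft_force: [-0.6, 0.6, -0.6]
opening: 0.683
grasp_force: 29.6
```

Call:
arm_command --motion '[{"linear":[0,0,0.04],"delta_rot":[0,0,0],"jaw":0.5},{"linear":[0,0,0],"delta_rot":[0,0,0],"jaw":0.5},{"linear":[0,0,0],"delta_rot":[0,0,0],"jaw":0.7},{"linear":[0,0,0],"delta_rot":[0,0,0],"jaw":0.8},{"linear":[0,0,0],"delta_rot":[0,0,0],"jaw":0.9},{"linear":[0,0,0],"delta_rot":[0,0,0],"jaw":0.9},{"linear":[0,0,-0.3],"delta_rot":[0,0,0],"jaw":0.9},{"linear":[0,0,-1],"delta_rot":[0,0,0],"jaw":0.9},{"linear":[0,0,-1],"delta_rot":[0,0,0],"jaw":0.9},{"linear":[0,0,-1],"delta_rot":[0,0,0],"jaw":0.9},{"linear":[0,0,-1],"delta_rot":[0,0,0],"jaw":0.9},{"linear":[0,0,-1],"delta_rot":[0,0,0],"jaw":0.9},{"linear":[0,0,-1],"delta_rot":[0,0,0],"jaw":0.9},{"linear":[0,0,-1],"delta_rot":[0,0,0],"jaw":0.9},{"linear":[0,0,-1],"delta_rot":[0,0,0],"jaw":0.9},{"linear":[0.98,0.22,0],"delta_rot":[0,0,0],"jaw":0.9},{"linear":[0.98,0.22,0],"delta_rot":[0,0,0],"jaw":0.9},{"linear":[0.98,0.22,0],"delta_rot":[0,0,0],"jaw":0.9},{"linear":[0.98,0.22,0],"delta_rot":[0,0,0],"jaw":0.9},{"linear":[0.98,0.22,0],"delta_rot":[0,0,0],"jaw":0.9}]'

```text
time: 12.85
position: [0.4759, -0.2893, 0.2264]
eef_rot: [[-0.168, 0.986, -0.0], [0.986, 0.168, -0.0], [-0.0, -0.0, -1.0]]
ft_force: [1.6, -0.5, 0.6]
opening: 0.899
grasp_force: 0.0
```

Call:
arm_command --motion '[{"linear":[0.98,0.22,0],"delta_rot":[0,0,0],"jaw":0.9},{"linear":[0.98,0.22,0],"delta_rot":[0,0,0],"jaw":0.9},{"linear":[0.98,0.22,0],"delta_rot":[0,0,0],"jaw":0.9},{"linear":[0.98,0.22,0],"delta_rot":[0,0,0],"jaw":0.9},{"linear":[0.98,0.22,0],"delta_rot":[0,0,0],"jaw":0.9},{"linear":[0.98,0.22,0],"delta_rot":[0,0,0],"jaw":0.9},{"linear":[0.98,0.22,0],"delta_rot":[0,0,0],"jaw":0.9},{"linear":[0.98,0.22,0],"delta_rot":[0,0,0],"jaw":0.9},{"linear":[0.98,0.22,0],"delta_rot":[0,0,0],"jaw":0.9},{"linear":[0.98,0.22,0],"delta_rot":[0,0,0],"jaw":0.9},{"linear":[0.98,0.22,0],"delta_rot":[0,0,0],"jaw":0.9},{"linear":[0.98,0.22,0],"delta_rot":[0,0,0],"jaw":0.9},{"linear":[0.98,0.22,0],"delta_rot":[0,0,0],"jaw":0.9},{"linear":[0.98,0.22,0],"delta_rot":[0,0,0],"jaw":0.9},{"linear":[0.98,0.22,0],"delta_rot":[0,0,0],"jaw":0.9},{"linear":[0.98,0.22,0],"delta_rot":[0,0,0],"jaw":0.9},{"linear":[0.98,0.22,0],"delta_rot":[0,0,0],"jaw":0.9},{"linear":[0,0,0],"delta_rot":[0,0,0],"jaw":0.9},{"linear":[0,0,0],"delta_rot":[0,0,0],"jaw":0.9},{"linear":[0,0,0],"delta_rot":[0,0,0],"jaw":0.9}]'

```text
time: 14.52
position: [0.4983, 0.135, 0.2259]
eef_rot: [[-0.168, 0.986, -0.0], [0.986, 0.168, -0.001], [-0.001, -0.0, -1.0]]
ft_force: [0.6, 0.0, -0.1]
opening: 0.899
grasp_force: 0.0
```

Run:
```python
from h import *
c=snap('wrist','w5.png');o=r.get_obs();print(o['position'])
cv2.imwrite('pics/w5c.png',cv2.resize(c['image'][0:300,220:420,::-1],None,fx=2,fy=2,interpolation=2))
```

```text
[0.49833187 0.1344896  0.22587004]
```

View pics/w5c.png

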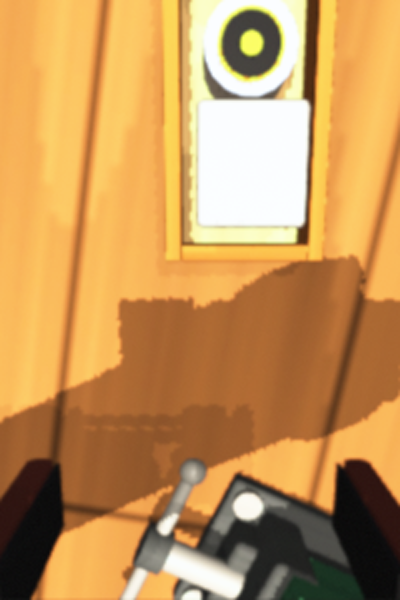

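The tin lid is clear now: corners (197,98), (312,100), (307,228) and (199,226) in the crop.

Run:
```python
from h import *
P=np.array([ray('w5.png',np.array(p)/2+[220,0],.091)[:2] for p in [(197,98),(312,100),(307,228),(199,226)]]);print(P.round(4),P.mean(0),P[1]-P[0],P[2]-P[3],P[0]-P[3],P[1]-P[2])
print(ray('w5.png',np.array((251,43))/2+[220,0],.052))
```

```text
[[0.4762 0.2595]
 [0.5245 0.267 ]
 [0.5337 0.2154]
 [0.4858 0.2081]] [0.50504234 0.2375117 ] [0.04830181 0.00742035] [0.04794048 0.0072825 ] [-0.00965406  0.05142049] [-0.00929273  0.05155834]
[0.49608732 0.29397196 0.052     ]
```

Call:
arm_command --motion '[{"linear":[1,0.24,0],"delta_rot":[0,0,0],"jaw":1},{"linear":[1,0.24,0],"delta_rot":[0,0,0],"jaw":1},{"linear":[1,0.24,0],"delta_rot":[0,0,0],"jaw":1},{"linear":[1,0.24,0],"delta_rot":[0,0,0],"jaw":1},{"linear":[0,0,1],"delta_rot":[0,0,0],"jaw":1},{"linear":[0,0,1],"delta_rot":[0,0,0],"jaw":1},{"linear":[0,0,1],"delta_rot":[0,0,0],"jaw":1},{"linear":[0,0,1],"delta_rot":[0,0,0],"jaw":1},{"linear":[0,0,1],"delta_rot":[0,0,0],"jaw":1},{"linear":[0,0,0.7],"delta_rot":[0,0,0],"jaw":1},{"linear":[0,0,0.3],"delta_rot":[0,0,0],"jaw":1},{"linear":[0,0,0.1],"delta_rot":[0,0,0],"jaw":1},{"linear":[0,0,0],"delta_rot":[0,0,0],"jaw":1},{"linear":[0,0,0],"delta_rot":[0,0,0],"jaw":1},{"linear":[0,0,0],"delta_rot":[0,0,0],"jaw":1},{"linear":[0,0,0],"delta_rot":[0,0,0],"jaw":1}]'

```text
time: 15.9
position: [0.5059, 0.2386, 0.0745]
eef_rot: [[-0.168, 0.986, 0.002], [0.986, 0.168, 0.001], [0.0, 0.002, -1.0]]
ft_force: [0.1, 0.1, 0.2]
opening: 0.999
grasp_force: 0.0
```

Call:
arm_command --motion '[{"linear":[-0.02,-0.02,0.1],"delta_rot":[0,0,0],"jaw":0.9},{"linear":[0,0,0],"delta_rot":[0,0,0],"jaw":0.75},{"linear":[0,0,0],"delta_rot":[0,0,0],"jaw":0.65},{"linear":[0,0,0],"delta_rot":[0,0,0],"jaw":0.6},{"linear":[0,0,0],"delta_rot":[0,0,0],"jaw":0.55},{"linear":[0,0,0],"delta_rot":[0,0,0],"jaw":0.5},{"linear":[0,0,0],"delta_rot":[0,0,0],"jaw":0.4},{"linear":[0,0,0],"delta_rot":[0,0,0],"jaw":0.4},{"linear":[0,0,0],"delta_rot":[0,0,0],"jaw":0.4},{"linear":[0,0,0],"delta_rot":[0,0,0],"jaw":0.4}]'

```text
time: 16.73
position: [0.5048, 0.2378, 0.0709]
eef_rot: [[-0.168, 0.986, 0.0], [0.986, 0.168, 0.0], [0.0, 0.0, -1.0]]
ft_force: [-0.4, 0.8, 0.1]
opening: 0.545
grasp_force: 30.0
```

Call:
arm_command --motion '[{"linear":[0,0,-0.3],"delta_rot":[0,0,0],"jaw":0.4},{"linear":[0,0,-0.8],"delta_rot":[0,0,0],"jaw":0.4},{"linear":[0,0,-1],"delta_rot":[0,0,0],"jaw":0.4},{"linear":[0,0,-1],"delta_rot":[0,0,0],"jaw":0.4},{"linear":[0,0,-1],"delta_rot":[0,0,0],"jaw":0.4},{"linear":[0,0,-1],"delta_rot":[0,0,0],"jaw":0.4},{"linear":[0,0,-0.9],"delta_rot":[0,0,0],"jaw":0.4},{"linear":[-0.5,-0.12,0],"delta_rot":[0,0,0],"jaw":0.4},{"linear":[-0.98,-0.24,0],"delta_rot":[0,0,0],"jaw":0.4},{"linear":[-0.98,-0.24,0],"delta_rot":[0,0,0],"jaw":0.4},{"linear":[-0.98,-0.24,0],"delta_rot":[0,0,0],"jaw":0.4},{"linear":[-0.98,-0.24,0],"delta_rot":[0,0,0],"jaw":0.4},{"linear":[-0.98,-0.24,0],"delta_rot":[0,0,0],"jaw":0.4},{"linear":[-0.98,-0.24,0],"delta_rot":[0,0,0],"jaw":0.4},{"linear":[-0.98,-0.24,0],"delta_rot":[0,0,0],"jaw":0.4},{"linear":[-0.98,-0.24,0],"delta_rot":[0,0,0],"jaw":0.4},{"linear":[-0.98,-0.24,0],"delta_rot":[0,0,0],"jaw":0.4},{"linear":[-0.98,-0.24,0],"delta_rot":[0,0,0],"jaw":0.4},{"linear":[-0.98,-0.24,0],"delta_rot":[0,0,0],"jaw":0.4},{"linear":[-0.98,-0.24,0],"delta_rot":[0,0,0],"jaw":0.4}]'

```text
time: 18.4
position: [0.4813, -0.0787, 0.2205]
eef_rot: [[-0.168, 0.986, -0.001], [0.986, 0.168, -0.0], [-0.0, -0.001, -1.0]]
ft_force: [-0.2, -0.0, -2.0]
opening: 0.545
grasp_force: 30.0
```

Call:
arm_command --motion '[{"linear":[-0.98,-0.24,0],"delta_rot":[0,0,0],"jaw":0.4},{"linear":[-0.98,-0.24,0],"delta_rot":[0,0,0],"jaw":0.4},{"linear":[-0.98,-0.24,0],"delta_rot":[0,0,0],"jaw":0.4},{"linear":[-0.98,-0.23,0],"delta_rot":[0,0,0],"jaw":0.4},{"linear":[-0.98,-0.23,0],"delta_rot":[0,0,0],"jaw":0.4},{"linear":[-0.98,-0.23,0],"delta_rot":[0,0,0],"jaw":0.4},{"linear":[-0.98,-0.23,0],"delta_rot":[0,0,0],"jaw":0.4},{"linear":[-0.98,-0.23,0],"delta_rot":[0,0,0],"jaw":0.4},{"linear":[-0.98,-0.23,0],"delta_rot":[0,0,0],"jaw":0.4},{"linear":[-0.98,-0.23,0],"delta_rot":[0,0,0],"jaw":0.4},{"linear":[-0.5,-0.12,0],"delta_rot":[0,0,0],"jaw":0.4},{"linear":[0,0,0.6],"delta_rot":[0,0,0],"jaw":0.4},{"linear":[0,0,1],"delta_rot":[0,0,0],"jaw":0.4},{"linear":[0,0,1],"delta_rot":[0,0,0],"jaw":0.4},{"linear":[0,0,1],"delta_rot":[0,0,0],"jaw":0.4},{"linear":[0,0,1],"delta_rot":[0,0,0],"jaw":0.4},{"linear":[0,0,0.7],"delta_rot":[0,0,0],"jaw":0.4},{"linear":[0,0,0.3],"delta_rot":[0,0,0],"jaw":0.4},{"linear":[0,0,0],"delta_rot":[0,0,0],"jaw":0.4},{"linear":[0,0,0],"delta_rot":[0,0,0],"jaw":0.4}]'

```text
time: 20.07
position: [0.4655, -0.3408, 0.0812]
eef_rot: [[-0.169, 0.986, -0.0], [0.986, 0.169, 0.0], [0.0, 0.0, -1.0]]
ft_force: [0.0, 0.3, -1.4]
opening: 0.544
grasp_force: 30.0
```

Call:
arm_command --motion '[{"linear":[0,0,0.3],"delta_rot":[0,0,0],"jaw":0.4},{"linear":[0,0,0.1],"delta_rot":[0,0,0],"jaw":0.4},{"linear":[0,0,0.05],"delta_rot":[0,0,0],"jaw":0.4},{"linear":[0,0,0.04],"delta_rot":[0,0,0],"jaw":0.4},{"linear":[0,0,0],"delta_rot":[0,0,0],"jaw":0.4},{"linear":[0,0,0],"delta_rot":[0,0,0],"jaw":0.4}]'

```text
time: 20.57
position: [0.4655, -0.3411, 0.0689]
eef_rot: [[-0.168, 0.986, 0.0], [0.986, 0.168, -0.0], [-0.0, 0.0, -1.0]]
ft_force: [-0.5, 0.1, -2.0]
opening: 0.547
grasp_force: 30.0
```

Call:
arm_command --motion '[{"linear":[0,0,0.03],"delta_rot":[0,0,0],"jaw":0.4},{"linear":[0,0,0],"delta_rot":[0,0,0],"jaw":0.4},{"linear":[0,0,0],"delta_rot":[0,0,0],"jaw":0.58},{"linear":[0,0,0],"delta_rot":[0,0,0],"jaw":0.7},{"linear":[0,0,0],"delta_rot":[0,0,0],"jaw":0.8},{"linear":[0,0,0],"delta_rot":[0,0,0],"jaw":0.8},{"linear":[0,0,-0.4],"delta_rot":[0,0,0],"jaw":0.8},{"linear":[0,0,-1],"delta_rot":[0,0,0],"jaw":0.8},{"linear":[0,0,-1],"delta_rot":[0,0,0],"jaw":0.8},{"linear":[0,0,-1],"delta_rot":[0,0,0],"jaw":0.8},{"linear":[0,0,-1],"delta_rot":[0,0,0],"jaw":0.8},{"linear":[0,0,-0.9],"delta_rot":[0,0,0],"jaw":0.8},{"linear":[0.97,0.19,0],"delta_rot":[0,0,0],"jaw":0.8},{"linear":[0.97,0.19,0],"delta_rot":[0,0,0],"jaw":0.8},{"linear":[0.97,0.19,0],"delta_rot":[0,0,0],"jaw":0.8},{"linear":[0.97,0.19,0],"delta_rot":[0,0,0],"jaw":0.8},{"linear":[0.97,0.19,0],"delta_rot":[0,0,0],"jaw":0.8},{"linear":[0.97,0.19,0],"delta_rot":[0,0,0],"jaw":0.8},{"linear":[0.97,0.19,0],"delta_rot":[0,0,0],"jaw":0.8},{"linear":[0.97,0.19,0],"delta_rot":[0,0,0],"jaw":0.8}]'

```text
time: 22.23
position: [0.4701, -0.1423, 0.2012]
eef_rot: [[-0.168, 0.986, 0.001], [0.986, 0.168, -0.0], [-0.001, 0.001, -1.0]]
ft_force: [0.5, 1.2, -0.6]
opening: 0.804
grasp_force: 0.0
```

Call:
arm_command --motion '[{"linear":[0.97,0.19,0],"delta_rot":[0,0,0],"jaw":0.8},{"linear":[0.97,0.19,0],"delta_rot":[0,0,0],"jaw":0.8},{"linear":[0.97,0.19,0],"delta_rot":[0,0,0],"jaw":0.8},{"linear":[0.97,0.19,0],"delta_rot":[0,0,0],"jaw":0.8},{"linear":[0.97,0.19,0],"delta_rot":[0,0,0],"jaw":0.8},{"linear":[0.97,0.19,0],"delta_rot":[0,0,0],"jaw":0.8},{"linear":[0.97,0.19,0],"delta_rot":[0,0,0],"jaw":0.8},{"linear":[0.97,0.19,0],"delta_rot":[0,0,0],"jaw":0.8},{"linear":[0.97,0.19,0],"delta_rot":[0,0,0],"jaw":0.8},{"linear":[0.97,0.19,0],"delta_rot":[0,0,0],"jaw":0.8},{"linear":[0.97,0.19,0],"delta_rot":[0,0,0],"jaw":0.8},{"linear":[0.97,0.19,0],"delta_rot":[0,0,0],"jaw":0.8},{"linear":[0.97,0.19,0],"delta_rot":[0,0,0],"jaw":0.8},{"linear":[0.97,0.19,0],"delta_rot":[0,0,0],"jaw":0.8},{"linear":[0.97,0.19,0],"delta_rot":[0,0,0],"jaw":0.8},{"linear":[0.97,0.19,0],"delta_rot":[0,0,0],"jaw":0.8},{"linear":[0,0,0],"delta_rot":[0,0,0],"jaw":0.8},{"linear":[0,0,0],"delta_rot":[0,0,0],"jaw":0.8},{"linear":[0,0,0],"delta_rot":[0,0,0],"jaw":0.8}]'

```text
time: 23.82
position: [0.4798, 0.2512, 0.2006]
eef_rot: [[-0.168, 0.986, -0.0], [0.986, 0.168, -0.001], [-0.001, -0.0, -1.0]]
ft_force: [0.2, -0.6, 0.1]
opening: 0.802
grasp_force: 0.0
```

Run:
```python
from h import *
c=snap('wrist','w6.png');o=r.get_obs();print(o['position'])
cv2.imwrite('pics/w6c.png',cv2.resize(c['image'][0:300,220:420,::-1],None,fx=2,fy=2,interpolation=2))
snap('scene','s6.png')
```

```text
[0.47999298 0.25063498 0.20051572]
```

View pics/w6c.png

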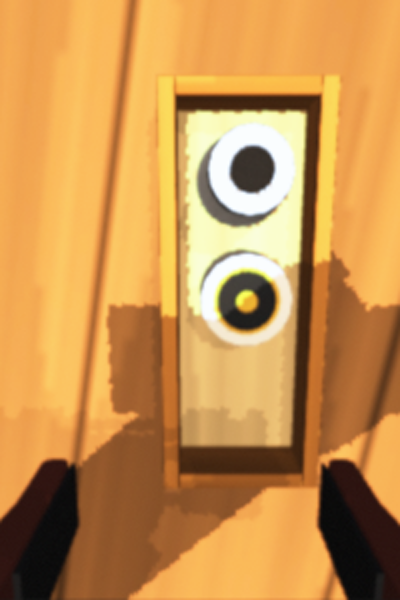

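Torch top is at (251,170) and socket at (246,300) in the crop, the tin's place is empty.

Run:
```python
from h import *
q=lambda p,z:print(ray('w6.png',np.array(p)/2+[220,0],z)[:2].round(4))
q((251,170),.094);q((252,168),.097);q((246,300),.052)
```

```text
[0.484  0.3489]
[0.484  0.3494]
[0.4958 0.2939]
```

Call:
arm_command --motion '[{"linear":[0.96,0.2,0],"delta_rot":[0,0,0],"jaw":0.8},{"linear":[0.96,0.2,0],"delta_rot":[0,0,0],"jaw":0.8},{"linear":[0.96,0.2,0],"delta_rot":[0,0,0],"jaw":0.8},{"linear":[0.97,0.22,0],"delta_rot":[0,0,0],"jaw":0.8},{"linear":[0,0,0.8],"delta_rot":[0,0,0],"jaw":0.8},{"linear":[0,0,1],"delta_rot":[0,0,0],"jaw":0.8},{"linear":[0,0,1],"delta_rot":[0,0,0],"jaw":0.8},{"linear":[0,0,1],"delta_rot":[0,0,0],"jaw":0.8},{"linear":[0,0,0.7],"delta_rot":[0,0,0],"jaw":0.8},{"linear":[0,0,0.4],"delta_rot":[0,0,0],"jaw":0.8},{"linear":[0,0,0.2],"delta_rot":[0,0,0],"jaw":0.8},{"linear":[0,0,0.08],"delta_rot":[0,0,0],"jaw":0.8},{"linear":[0,0,0],"delta_rot":[0,0,0],"jaw":0.8},{"linear":[0,0,0],"delta_rot":[0,0,0],"jaw":0.8},{"linear":[0,0,0],"delta_rot":[0,0,0],"jaw":0.8},{"linear":[0,0,0],"delta_rot":[0,0,0],"jaw":0.8}]'

```text
time: 25.25
position: [0.4843, 0.3504, 0.0718]
eef_rot: [[-0.168, 0.986, 0.001], [0.986, 0.168, 0.001], [0.0, 0.001, -1.0]]
ft_force: [0.7, -0.1, -0.3]
opening: 0.8
grasp_force: 0.0
```

Call:
arm_command --motion '[{"linear":[0,0,0],"delta_rot":[0,0,0],"jaw":0.65},{"linear":[0,0,0],"delta_rot":[0,0,0],"jaw":0.55},{"linear":[0,0,0],"delta_rot":[0,0,0],"jaw":0.48},{"linear":[0,0,0],"delta_rot":[0,0,0],"jaw":0.43},{"linear":[0,0,0],"delta_rot":[0,0,0],"jaw":0.38},{"linear":[0,0,0],"delta_rot":[0,0,0],"jaw":0.3},{"linear":[0,0,0],"delta_rot":[0,0,0],"jaw":0.25},{"linear":[0,0,0],"delta_rot":[0,0,0],"jaw":0.25},{"linear":[0,0,0],"delta_rot":[0,0,0],"jaw":0.25},{"linear":[0,0,0],"delta_rot":[0,0,0],"jaw":0.25}]'

```text
time: 26.08
position: [0.4839, 0.3501, 0.0708]
eef_rot: [[-0.168, 0.986, -0.0], [0.986, 0.168, -0.0], [-0.0, -0.0, -1.0]]
ft_force: [0.6, 0.3, -0.9]
opening: 0.379
grasp_force: 30.0
```

Call:
arm_command --motion '[{"linear":[0,0,-0.3],"delta_rot":[0,0,0],"jaw":0.25},{"linear":[0,0,-0.8],"delta_rot":[0,0,0],"jaw":0.25},{"linear":[0,0,-1],"delta_rot":[0,0,0],"jaw":0.25},{"linear":[0,0,-1],"delta_rot":[0,0,0],"jaw":0.25},{"linear":[0,0,-1],"delta_rot":[0,0,0],"jaw":0.25},{"linear":[0,0,-1],"delta_rot":[0,0,0],"jaw":0.25},{"linear":[0,0,-0.9],"delta_rot":[0,0,0],"jaw":0.25},{"linear":[-0.4,-0.1,0],"delta_rot":[0,0,0],"jaw":0.25},{"linear":[-0.98,-0.21,0],"delta_rot":[0,0,0],"jaw":0.25},{"linear":[-0.98,-0.21,0],"delta_rot":[0,0,0],"jaw":0.25},{"linear":[-0.98,-0.21,0],"delta_rot":[0,0,0],"jaw":0.25},{"linear":[-0.98,-0.21,0],"delta_rot":[0,0,0],"jaw":0.25},{"linear":[-0.98,-0.21,0],"delta_rot":[0,0,0],"jaw":0.25},{"linear":[-0.98,-0.21,0],"delta_rot":[0,0,0],"jaw":0.25},{"linear":[-0.98,-0.21,0],"delta_rot":[0,0,0],"jaw":0.25},{"linear":[-0.98,-0.21,0],"delta_rot":[0,0,0],"jaw":0.25},{"linear":[-0.98,-0.21,0],"delta_rot":[0,0,0],"jaw":0.25},{"linear":[-0.98,-0.21,0],"delta_rot":[0,0,0],"jaw":0.25},{"linear":[-0.98,-0.21,0],"delta_rot":[0,0,0],"jaw":0.25},{"linear":[-0.98,-0.21,0],"delta_rot":[0,0,0],"jaw":0.25}]'

```text
time: 27.75
position: [0.4695, 0.0377, 0.2205]
eef_rot: [[-0.168, 0.986, -0.001], [0.986, 0.168, -0.0], [-0.0, -0.001, -1.0]]
ft_force: [0.2, -0.6, -1.0]
opening: 0.377
grasp_force: 30.0
```

Call:
arm_command --motion '[{"linear":[-0.98,-0.21,0],"delta_rot":[0,0,0],"jaw":0.25},{"linear":[-0.98,-0.21,0],"delta_rot":[0,0,0],"jaw":0.25},{"linear":[-0.98,-0.21,0],"delta_rot":[0,0,0],"jaw":0.25},{"linear":[-0.98,-0.21,0],"delta_rot":[0,0,0],"jaw":0.25},{"linear":[-0.98,-0.21,0],"delta_rot":[0,0,0],"jaw":0.25},{"linear":[-0.98,-0.21,0],"delta_rot":[0,0,0],"jaw":0.25},{"linear":[-0.98,-0.21,0],"delta_rot":[0,0,0],"jaw":0.25},{"linear":[-0.98,-0.21,0],"delta_rot":[0,0,0],"jaw":0.25},{"linear":[-0.98,-0.21,0],"delta_rot":[0,0,0],"jaw":0.25},{"linear":[-0.98,-0.21,0],"delta_rot":[0,0,0],"jaw":0.25},{"linear":[-0.98,-0.21,0],"delta_rot":[0,0,0],"jaw":0.25},{"linear":[-0.9,-0.2,0],"delta_rot":[0,0,0],"jaw":0.25},{"linear":[0,0,0.6],"delta_rot":[0,0,0],"jaw":0.25},{"linear":[0,0,1],"delta_rot":[0,0,0],"jaw":0.25},{"linear":[0,0,1],"delta_rot":[0,0,0],"jaw":0.25},{"linear":[0,0,1],"delta_rot":[0,0,0],"jaw":0.25},{"linear":[0,0,1],"delta_rot":[0,0,0],"jaw":0.25},{"linear":[0,0,0.7],"delta_rot":[0,0,0],"jaw":0.25},{"linear":[0,0,0.3],"delta_rot":[0,0,0],"jaw":0.25},{"linear":[0,0,0.2],"delta_rot":[0,0,0],"jaw":0.25}]'

```text
time: 29.42
position: [0.4566, -0.2586, 0.0747]
eef_rot: [[-0.168, 0.986, -0.002], [0.986, 0.168, 0.001], [0.002, -0.002, -1.0]]
ft_force: [0.2, -1.8, -0.7]
opening: 0.375
grasp_force: 30.0
```

Call:
arm_command --motion '[{"linear":[0,0,0.1],"delta_rot":[0,0,0],"jaw":0.25},{"linear":[0,0,0.1],"delta_rot":[0,0,0],"jaw":0.25},{"linear":[0,0,0],"delta_rot":[0,0,0],"jaw":0.25},{"linear":[0,0,0],"delta_rot":[0,0,0],"jaw":0.25},{"linear":[0,0,0],"delta_rot":[0,0,0],"jaw":0.25}]'

```text
time: 29.83
position: [0.4581, -0.2592, 0.0717]
eef_rot: [[-0.168, 0.986, 0.001], [0.986, 0.168, -0.001], [-0.001, 0.001, -1.0]]
ft_force: [0.5, -0.2, -1.5]
opening: 0.373
grasp_force: 30.0
```

Call:
arm_command --motion '[{"linear":[0,0,0.06],"delta_rot":[0,0,0],"jaw":0.25},{"linear":[0,0,0.05],"delta_rot":[0,0,0],"jaw":0.25},{"linear":[0,0,0],"delta_rot":[0,0,0],"jaw":0.25},{"linear":[0,0,0],"delta_rot":[0,0,0],"jaw":0.25}]'

```text
time: 30.17
position: [0.4581, -0.2592, 0.0687]
eef_rot: [[-0.168, 0.986, 0.001], [0.986, 0.168, -0.001], [-0.001, 0.001, -1.0]]
ft_force: [-1.5, -0.3, 4.3]
opening: 0.372
grasp_force: 30.0
```

Contact felt. Release and travel.

Call:
arm_command --motion '[{"linear":[0,0,0],"delta_rot":[0,0,0],"jaw":0.42},{"linear":[0,0,0],"delta_rot":[0,0,0],"jaw":0.55},{"linear":[0,0,0],"delta_rot":[0,0,0],"jaw":0.8},{"linear":[0,0,0],"delta_rot":[0,0,0],"jaw":0.8},{"linear":[0,0,-0.4],"delta_rot":[0,0,0],"jaw":0.8},{"linear":[0,0,-1],"delta_rot":[0,0,0],"jaw":0.8},{"linear":[0,0,-1],"delta_rot":[0,0,0],"jaw":0.8},{"linear":[0,0,-1],"delta_rot":[0,0,0],"jaw":0.8},{"linear":[0,0,-1],"delta_rot":[0,0,0],"jaw":0.8},{"linear":[0,0,-0.9],"delta_rot":[0,0,0],"jaw":0.8},{"linear":[0.98,0.24,0],"delta_rot":[0,0,0],"jaw":0.8},{"linear":[0.98,0.24,0],"delta_rot":[0,0,0],"jaw":0.8},{"linear":[0.98,0.24,0],"delta_rot":[0,0,0],"jaw":0.8},{"linear":[0.98,0.24,0],"delta_rot":[0,0,0],"jaw":0.8},{"linear":[0.98,0.24,0],"delta_rot":[0,0,0],"jaw":0.8},{"linear":[0.98,0.24,0],"delta_rot":[0,0,0],"jaw":0.8},{"linear":[0.98,0.24,0],"delta_rot":[0,0,0],"jaw":0.8},{"linear":[0.98,0.24,0],"delta_rot":[0,0,0],"jaw":0.8},{"linear":[0.98,0.24,0],"delta_rot":[0,0,0],"jaw":0.8},{"linear":[0.98,0.24,0],"delta_rot":[0,0,0],"jaw":0.8}]'

```text
time: 31.83
position: [0.4755, -0.0061, 0.2014]
eef_rot: [[-0.168, 0.986, 0.001], [0.986, 0.168, -0.0], [-0.0, 0.001, -1.0]]
ft_force: [0.5, -0.3, -0.5]
opening: 0.796
grasp_force: 0.0
```

Call:
arm_command --motion '[{"linear":[0.98,0.24,0],"delta_rot":[0,0,0],"jaw":0.8},{"linear":[0.98,0.24,0],"delta_rot":[0,0,0],"jaw":0.8},{"linear":[0.98,0.24,0],"delta_rot":[0,0,0],"jaw":0.8},{"linear":[0.98,0.24,0],"delta_rot":[0,0,0],"jaw":0.8},{"linear":[0.98,0.24,0],"delta_rot":[0,0,0],"jaw":0.8},{"linear":[0.98,0.24,0],"delta_rot":[0,0,0],"jaw":0.8},{"linear":[0.98,0.24,0],"delta_rot":[0,0,0],"jaw":0.8},{"linear":[0.98,0.24,0],"delta_rot":[0,0,0],"jaw":0.8},{"linear":[0.98,0.24,0],"delta_rot":[0,0,0],"jaw":0.8},{"linear":[0.98,0.24,0],"delta_rot":[0,0,0],"jaw":0.8},{"linear":[0.98,0.24,0],"delta_rot":[0,0,0],"jaw":0.8},{"linear":[0.98,0.24,0],"delta_rot":[0,0,0],"jaw":0.8},{"linear":[0,0,0],"delta_rot":[0,0,0.7],"jaw":0.8},{"linear":[0,0,0],"delta_rot":[0,0,1],"jaw":0.8},{"linear":[0,0,0],"delta_rot":[0,0,1],"jaw":0.8},{"linear":[0,0,0],"delta_rot":[0,0,1],"jaw":0.8},{"linear":[0,0,0],"delta_rot":[0,0,1],"jaw":0.8},{"linear":[0,0,0],"delta_rot":[0,0,1],"jaw":0.8},{"linear":[0,0,0],"delta_rot":[0,0,1],"jaw":0.8},{"linear":[0,0,0],"delta_rot":[0,0,1],"jaw":0.8}]'

```text
time: 33.5
position: [0.497, 0.2946, 0.2013]
eef_rot: [[0.569, 0.822, 0.0], [0.822, -0.569, 0.0], [0.0, -0.0, -1.0]]
ft_force: [-0.1, 0.2, 0.1]
opening: 0.799
grasp_force: 0.0
```

Call:
arm_command --motion '[{"linear":[0,0,0],"delta_rot":[0,0,1],"jaw":0.8},{"linear":[0,0,0],"delta_rot":[0,0,1],"jaw":0.8},{"linear":[0,0,0],"delta_rot":[0,0,1],"jaw":0.8},{"linear":[0,0,0],"delta_rot":[0,0,1],"jaw":0.8},{"linear":[0,0,0],"delta_rot":[0,0,1],"jaw":0.8},{"linear":[0,0,0],"delta_rot":[0,0,1],"jaw":0.8},{"linear":[0,0,0],"delta_rot":[0,0,1],"jaw":0.8},{"linear":[0,0,0],"delta_rot":[0,0,1],"jaw":0.8},{"linear":[0,0,0],"delta_rot":[0,0,0],"jaw":0.8},{"linear":[0,0,0],"delta_rot":[0,0,0],"jaw":0.8},{"linear":[0,0,0],"delta_rot":[0,0,0],"jaw":0.8}]'

```text
time: 34.42
position: [0.4971, 0.2946, 0.201]
eef_rot: [[0.985, 0.172, 0.0], [0.172, -0.985, 0.0], [0.0, -0.0, -1.0]]
ft_force: [0.6, 0.1, 0.2]
opening: 0.802
grasp_force: 0.0
```

Call:
arm_command --motion '[{"linear":[-0.04,0.03,0.8],"delta_rot":[0,0,0],"jaw":0.8},{"linear":[0,0,1],"delta_rot":[0,0,0],"jaw":0.8},{"linear":[0,0,1],"delta_rot":[0,0,0],"jaw":0.8},{"linear":[0,0,1],"delta_rot":[0,0,0],"jaw":0.8},{"linear":[0,0,1],"delta_rot":[0,0,0],"jaw":0.8},{"linear":[0,0,0.8],"delta_rot":[0,0,0],"jaw":0.8},{"linear":[0,0,0.5],"delta_rot":[0,0,0],"jaw":0.8},{"linear":[0,0,0.3],"delta_rot":[0,0,0],"jaw":0.8},{"linear":[0,0,0.1],"delta_rot":[0,0,0],"jaw":0.8},{"linear":[0,0,0],"delta_rot":[0,0,0],"jaw":0.8},{"linear":[0,0,0],"delta_rot":[0,0,0],"jaw":0.8},{"linear":[0,0,0],"delta_rot":[0,0,0],"jaw":0.7},{"linear":[0,0,0],"delta_rot":[0,0,0],"jaw":0.6},{"linear":[0,0,0],"delta_rot":[0,0,0],"jaw":0.55},{"linear":[0,0,0],"delta_rot":[0,0,0],"jaw":0.5},{"linear":[0,0,0],"delta_rot":[0,0,0],"jaw":0.45},{"linear":[0,0,0],"delta_rot":[0,0,0],"jaw":0.4},{"linear":[0,0,0],"delta_rot":[0,0,0],"jaw":0.4},{"linear":[0,0,0],"delta_rot":[0,0,0],"jaw":0.4},{"linear":[0,0,0],"delta_rot":[0,0,0],"jaw":0.4}]'

```text
time: 36.08
position: [0.4965, 0.2937, 0.0386]
eef_rot: [[0.986, 0.169, 0.001], [0.169, -0.986, 0.0], [0.001, -0.0, -1.0]]
ft_force: [-1.4, -1.3, 5.1]
opening: 0.51
grasp_force: 30.0
```

Call:
arm_command --motion '[{"linear":[0,0,-0.4],"delta_rot":[0,0,0],"jaw":0.4},{"linear":[0,0,-1],"delta_rot":[0,0,0],"jaw":0.4},{"linear":[0,0,-1],"delta_rot":[0,0,0],"jaw":0.4},{"linear":[0,0,-1],"delta_rot":[0,0,0],"jaw":0.4},{"linear":[0,0,-1],"delta_rot":[0,0,0],"jaw":0.4},{"linear":[0,0,-1],"delta_rot":[0,0,0],"jaw":0.4},{"linear":[0,0,-1],"delta_rot":[0,0,0],"jaw":0.4},{"linear":[0,0,-1],"delta_rot":[0,0,0],"jaw":0.4},{"linear":[0,0,-1],"delta_rot":[0,0,0],"jaw":0.4},{"linear":[-0.1,0.5,0],"delta_rot":[0,0,0],"jaw":0.4},{"linear":[-0.1,1,0],"delta_rot":[0,0,0],"jaw":0.4},{"linear":[-0.1,1,0],"delta_rot":[0,0,0],"jaw":0.4},{"linear":[-0.1,1,0],"delta_rot":[0,0,0],"jaw":0.4},{"linear":[-0.1,1,0],"delta_rot":[0,0,0],"jaw":0.4},{"linear":[-0.1,1,0],"delta_rot":[0,0,0],"jaw":0.4},{"linear":[-0.1,1,0],"delta_rot":[0,0,0],"jaw":0.4},{"linear":[-0.1,1,0],"delta_rot":[0,0,0],"jaw":0.4},{"linear":[-0.1,1,0],"delta_rot":[0,0,0],"jaw":0.4},{"linear":[-0.1,1,0],"delta_rot":[0,0,0],"jaw":0.4},{"linear":[-0.1,1,0],"delta_rot":[0,0,0],"jaw":0.4}]'

```text
time: 37.75
position: [0.5127, 0.0286, 0.2477]
eef_rot: [[0.986, 0.169, -0.001], [0.169, -0.986, -0.0], [-0.001, 0.0, -1.0]]
ft_force: [0.4, -1.2, -0.8]
opening: 0.511
grasp_force: 30.0
```

Call:
arm_command --motion '[{"linear":[-0.1,1,0],"delta_rot":[0,0,0],"jaw":0.4},{"linear":[-0.1,0.5,0],"delta_rot":[0,0,0],"jaw":0.4},{"linear":[0,0,0],"delta_rot":[0,0,0],"jaw":0.4},{"linear":[0,0,0],"delta_rot":[0,0,0],"jaw":0.4},{"linear":[0,0,0],"delta_rot":[0,0,0],"jaw":0.4}]'

```text
time: 38.17
position: [0.5146, -0.0064, 0.2479]
eef_rot: [[0.985, 0.17, -0.0], [0.17, -0.985, 0.001], [-0.0, -0.001, -1.0]]
ft_force: [0.2, 0.2, -1.5]
opening: 0.509
grasp_force: 30.0
```

Run:
```python
from h import *
c=snap('wrist','w7.png');o=r.get_obs();print(o['position'])
cv2.imwrite('pics/w7c.png',cv2.resize(c['image'][0:300,170:470,::-1],None,fx=2,fy=2,interpolation=2))
```

```text
[ 0.51468911 -0.00616873  0.24801133]
```

View pics/w7c.png

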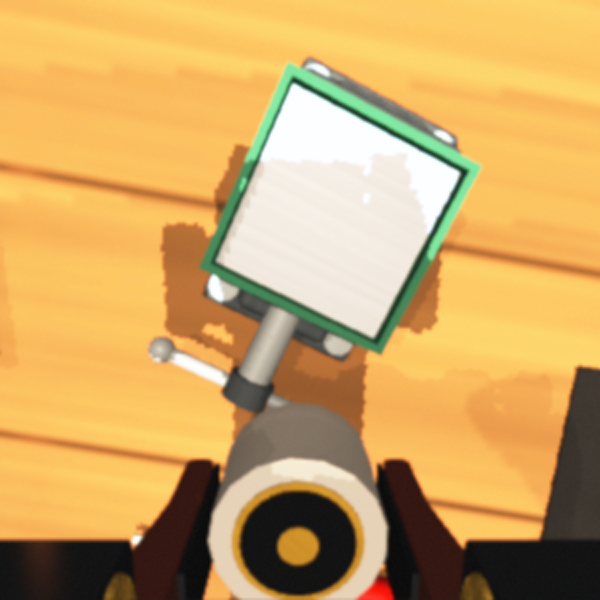

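Housing outer rim corners are at (290,65), (480,166), (380,352) and (202,268) in the crop; the socket's mouth is at (298,541), upright.

Run:
```python
from h import *
q=lambda p,z:ray('w7.png',np.array(p)/2+[170,0],z)[:2]
P=np.array([q(p,.12) for p in [(290,65),(480,166),(380,352),(202,268)]]);print(P.round(4),P.mean(0),np.linalg.norm(P-np.roll(P,1,0),axis=1))
print(q((298,547),.2614),q((298,541),.2614))
```

```text
[[ 0.6491  0.0197]
 [ 0.6247 -0.0665]
 [ 0.5383 -0.0412]
 [ 0.5623  0.0449]] [ 0.59359464 -0.01077622] [0.09041784 0.08962305 0.08995932 0.08938938]
[ 0.51263692 -0.00709521] [ 0.51428267 -0.00681148]
```

Call:
arm_command --motion '[{"linear":[0.77,0.18,0],"delta_rot":[0,0,0],"jaw":0.4},{"linear":[0.77,0.18,0],"delta_rot":[0,0,0],"jaw":0.4},{"linear":[0.77,0.18,0],"delta_rot":[0,0,0],"jaw":0.4},{"linear":[0.77,0.18,0],"delta_rot":[0,0,0],"jaw":0.4},{"linear":[0,0,0.6],"delta_rot":[0,0,0],"jaw":0.4},{"linear":[0,0,1],"delta_rot":[0,0,0],"jaw":0.4},{"linear":[0,0,1],"delta_rot":[0,0,0],"jaw":0.4},{"linear":[0,0,0.8],"delta_rot":[0,0,0],"jaw":0.4},{"linear":[0,0,0.5],"delta_rot":[0,0,0],"jaw":0.4},{"linear":[0,0,0.2],"delta_rot":[0,0,0],"jaw":0.4},{"linear":[0,0,0],"delta_rot":[0,0,0],"jaw":0.4},{"linear":[0,0,0],"delta_rot":[0,0,0],"jaw":0.4},{"linear":[0,0,0],"delta_rot":[0,0,0],"jaw":0.4},{"linear":[0,0,0],"delta_rot":[0,0,0],"jaw":0.4}]'

```text
time: 39.38
position: [0.5946, -0.012, 0.1469]
eef_rot: [[0.986, 0.169, 0.002], [0.169, -0.986, 0.0], [0.002, 0.0, -1.0]]
ft_force: [0.6, -0.3, -1.6]
opening: 0.514
grasp_force: 30.0
```

Call:
arm_command --motion '[{"linear":[-0.02,-0.04,0.14],"delta_rot":[0,0,0],"jaw":0.4},{"linear":[0,0,0.06],"delta_rot":[0,0,0],"jaw":0.4},{"linear":[0,0,0.04],"delta_rot":[0,0,0],"jaw":0.4},{"linear":[0,0,0],"delta_rot":[0,0,0],"jaw":0.4},{"linear":[0,0,0],"delta_rot":[0,0,0],"jaw":0.4},{"linear":[0,0,0],"delta_rot":[0,0,0],"jaw":0.4}]'

```text
time: 39.88
position: [0.5933, -0.0114, 0.1397]
eef_rot: [[0.986, 0.169, 0.0], [0.169, -0.986, -0.0], [0.0, 0.0, -1.0]]
ft_force: [0.5, -0.0, -1.0]
opening: 0.508
grasp_force: 30.0
```

Call:
arm_command --motion '[{"linear":[0,0,0.03],"delta_rot":[0,0,0],"jaw":0.4},{"linear":[0,0,0.03],"delta_rot":[0,0,0],"jaw":0.4},{"linear":[0,0,0],"delta_rot":[0,0,0],"jaw":0.4},{"linear":[0,0,0],"delta_rot":[0,0,0],"jaw":0.4}]'

```text
time: 40.22
position: [0.5934, -0.0114, 0.1386]
eef_rot: [[0.986, 0.169, 0.0], [0.169, -0.986, -0.0], [0.0, 0.0, -1.0]]
ft_force: [-1.8, 0.3, 3.5]
opening: 0.513
grasp_force: 30.0
```

Call:
arm_command --motion '[{"linear":[0,0,0],"delta_rot":[0,0,0],"jaw":0.54},{"linear":[0,0,0],"delta_rot":[0,0,0],"jaw":0.6},{"linear":[0,0,0],"delta_rot":[0,0,0],"jaw":0.7},{"linear":[0,0,0],"delta_rot":[0,0,0],"jaw":0.7},{"linear":[0,0,-0.3],"delta_rot":[0,0,0],"jaw":0.7},{"linear":[0,0,-1],"delta_rot":[0,0,0],"jaw":0.7},{"linear":[0,0,-1],"delta_rot":[0,0,0],"jaw":0.7},{"linear":[0,0,-1],"delta_rot":[0,0,0],"jaw":0.7},{"linear":[0,0,-1],"delta_rot":[0,0,0],"jaw":0.7},{"linear":[-0.77,-0.1,0],"delta_rot":[0,0,0],"jaw":0.7},{"linear":[-0.77,-0.1,0],"delta_rot":[0,0,0],"jaw":0.7},{"linear":[-0.77,-0.1,0],"delta_rot":[0,0,0],"jaw":0.7},{"linear":[-0.77,-0.1,0],"delta_rot":[0,0,0],"jaw":0.7},{"linear":[0,0,0],"delta_rot":[0,0,0],"jaw":0.7},{"linear":[0,0,0],"delta_rot":[0,0,0],"jaw":0.7},{"linear":[0,0,0],"delta_rot":[0,0,0],"jaw":0.7}]'

```text
time: 41.55
position: [0.5164, -0.0145, 0.2463]
eef_rot: [[0.986, 0.169, 0.001], [0.169, -0.986, -0.0], [0.001, 0.0, -1.0]]
ft_force: [0.1, -0.2, -0.8]
opening: 0.7
grasp_force: 0.0
```

Run:
```python
from h import *
c=snap('wrist','w8.png');o=r.get_obs();print(o['position'])
cv2.imwrite('pics/w8c.png',cv2.resize(c['image'][0:200,220:420,::-1],None,fx=3,fy=3,interpolation=2))
```

```text
[ 0.51656088 -0.01447909  0.24602709]
```

View pics/w8c.png

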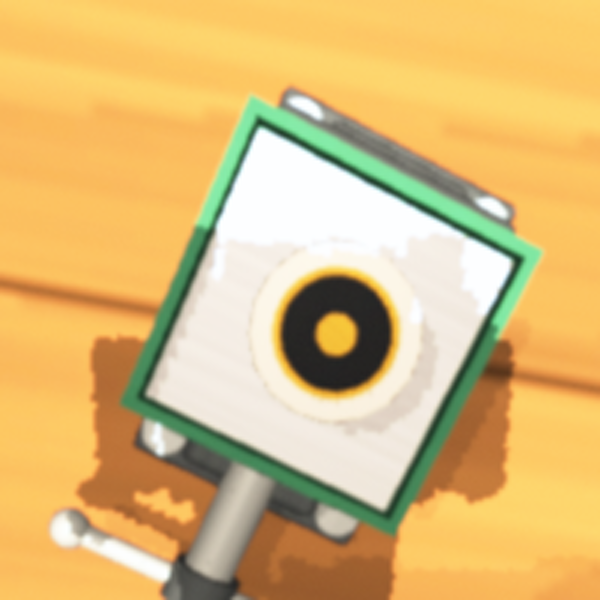

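Run:
```python
from h import *
q=lambda p,z:ray('w8.png',np.array(p)/3+[220,0],z)[:2]
P=np.array([q(p,.12) for p in [(250,97),(542,253),(394,534),(124,406)]]);print(P.round(4),P.mean(0))
P=np.array([q(p,.106) for p in [(256,122),(522,262),(388,512),(146,394)]]);print('inner',P.mean(0))
print(q((337,334),.152))
```

```text
[[ 0.6495  0.0208]
 [ 0.6242 -0.0668]
 [ 0.5375 -0.0416]
 [ 0.562   0.0448]] [ 0.59329111 -0.01071534]
inner [ 0.59390531 -0.0112641 ]
[ 0.59255192 -0.01225477]
```

The socket stands upright at about 1.5 mm from the recess centre. Next is the torch.

Call:
arm_command --motion '[{"linear":[0,0,0],"delta_rot":[0,0,-1],"jaw":0.8},{"linear":[0,0,0],"delta_rot":[0,0,-1],"jaw":0.8},{"linear":[0,0,0],"delta_rot":[0,0,-1],"jaw":0.8},{"linear":[0,0,0],"delta_rot":[0,0,-1],"jaw":0.8},{"linear":[0,0,0],"delta_rot":[0,0,-1],"jaw":0.8},{"linear":[0,0,0],"delta_rot":[0,0,-1],"jaw":0.8},{"linear":[0,0,0],"delta_rot":[0,0,-1],"jaw":0.8},{"linear":[0,0,0],"delta_rot":[0,0,-1],"jaw":0.8},{"linear":[0,0,0],"delta_rot":[0,0,-1],"jaw":0.8},{"linear":[0,0,0],"delta_rot":[0,0,-1],"jaw":0.8},{"linear":[0,0,0],"delta_rot":[0,0,-1],"jaw":0.8},{"linear":[0,0,0],"delta_rot":[0,0,-1],"jaw":0.8},{"linear":[0,0,0],"delta_rot":[0,0,-1],"jaw":0.8},{"linear":[0,0,0],"delta_rot":[0,0,-1],"jaw":0.8},{"linear":[0,0,0],"delta_rot":[0,0,-1],"jaw":0.8},{"linear":[0,0,0],"delta_rot":[0,0,-0.7],"jaw":0.8},{"linear":[0,0,0],"delta_rot":[0,0,0],"jaw":0.8}]'

```text
time: 43.02
position: [0.5164, -0.0144, 0.2454]
eef_rot: [[-0.171, 0.985, -0.0], [0.985, 0.171, 0.001], [0.001, -0.0, -1.0]]
ft_force: [0.8, -0.4, 0.7]
opening: 0.804
grasp_force: 0.0
```

Call:
arm_command --motion '[{"linear":[-0.93,-0.4,0],"delta_rot":[0,0,0],"jaw":0.8},{"linear":[-0.93,-0.4,0],"delta_rot":[0,0,0],"jaw":0.8},{"linear":[-0.93,-0.4,0],"delta_rot":[0,0,0],"jaw":0.8},{"linear":[-0.93,-0.4,0],"delta_rot":[0,0,0],"jaw":0.8},{"linear":[-0.93,-0.4,0],"delta_rot":[0,0,0],"jaw":0.8},{"linear":[-0.93,-0.4,0],"delta_rot":[0,0,0],"jaw":0.8},{"linear":[-0.93,-0.39,0],"delta_rot":[0,0,0],"jaw":0.8},{"linear":[-0.92,-0.39,0],"delta_rot":[0,0,0],"jaw":0.8},{"linear":[-0.92,-0.39,0],"delta_rot":[0,0,0],"jaw":0.8},{"linear":[-0.92,-0.39,0],"delta_rot":[0,0,0],"jaw":0.8},{"linear":[0,0,0],"delta_rot":[0,0,0],"jaw":0.8},{"linear":[0,0,0],"delta_rot":[0,0,0],"jaw":0.8},{"linear":[0,0,0],"delta_rot":[0,0,0],"jaw":0.8},{"linear":[0,0,0],"delta_rot":[0,0,0],"jaw":0.8}]'

```text
time: 44.18
position: [0.4577, -0.2584, 0.2456]
eef_rot: [[-0.169, 0.986, 0.0], [0.986, 0.169, 0.001], [0.001, 0.0, -1.0]]
ft_force: [0.3, 0.6, 0.4]
opening: 0.798
grasp_force: 0.0
```

Run:
```python
from h import *
c=snap('wrist','w9.png');o=r.get_obs();print(o['position'],o['eef_rot'][0])
I=c['image'].copy()
print([proj('w9.png',p).round() for p in [(.4581,-.2602,.092),(.4655,-.3411,.089),(.4697,-.416,.012)]])
```

```text
[ 0.45769286 -0.25835219  0.24566126] [-1.69558888e-01  9.85520030e-01  2.30737331e-04]
[array([319., 190.]), array([314., 260.]), array([309., 282.])]
```

View pics/w9.png

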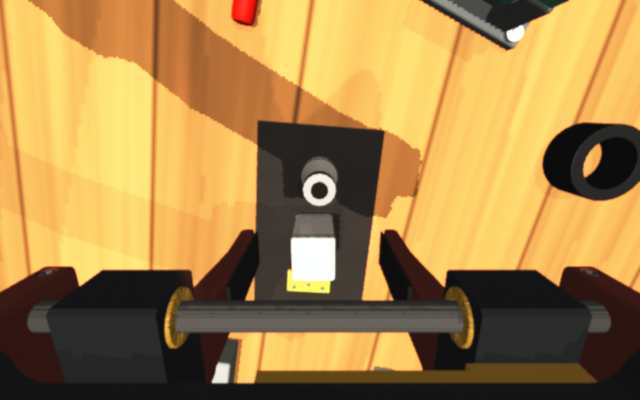

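The picture shows the torch (319,189), tin (314,258) and hinge (308,281) standing or lying on the mat as expected. Now I descend on the torch and grip it.

Call:
arm_command --motion '[{"linear":[-0.03,0.01,0.7],"delta_rot":[0,0,0],"jaw":0.8},{"linear":[0,0,1],"delta_rot":[0,0,0],"jaw":0.8},{"linear":[0,0,1],"delta_rot":[0,0,0],"jaw":0.8},{"linear":[0,0,1],"delta_rot":[0,0,0],"jaw":0.8},{"linear":[0,0,1],"delta_rot":[0,0,0],"jaw":0.8},{"linear":[0,0,1],"delta_rot":[0,0,0],"jaw":0.8},{"linear":[0,0,0.7],"delta_rot":[0,0,0],"jaw":0.8},{"linear":[0,0,0.4],"delta_rot":[0,0,0],"jaw":0.8},{"linear":[0,0,0.26],"delta_rot":[0,0,0],"jaw":0.8},{"linear":[0,0,0],"delta_rot":[0,0,0],"jaw":0.7},{"linear":[0,0,0],"delta_rot":[0,0,0],"jaw":0.6},{"linear":[0,0,0],"delta_rot":[0,0,0],"jaw":0.5},{"linear":[0,0,0],"delta_rot":[0,0,0],"jaw":0.45},{"linear":[0,0,0],"delta_rot":[0,0,0],"jaw":0.4},{"linear":[0,0,0],"delta_rot":[0,0,0],"jaw":0.35},{"linear":[0,0,0],"delta_rot":[0,0,0],"jaw":0.3},{"linear":[0,0,0],"delta_rot":[0,0,0],"jaw":0.25},{"linear":[0,0,0],"delta_rot":[0,0,0],"jaw":0.25},{"linear":[0,0,0],"delta_rot":[0,0,0],"jaw":0.25},{"linear":[0,0,0],"delta_rot":[0,0,0],"jaw":0.25}]'

```text
time: 45.9
position: [0.4578, -0.2606, 0.0697]
eef_rot: [[-0.168, 0.986, 0.001], [0.986, 0.168, -0.001], [-0.001, 0.001, -1.0]]
ft_force: [0.4, -0.6, 5.9]
opening: 0.376
grasp_force: 30.0
```

Call:
arm_command --motion '[{"linear":[0,0,-0.3],"delta_rot":[0,0,0],"jaw":0.25},{"linear":[0,0,-0.8],"delta_rot":[0,0,0],"jaw":0.25},{"linear":[0,0,-1],"delta_rot":[0,0,0],"jaw":0.25},{"linear":[0,0,-1],"delta_rot":[0,0,0],"jaw":0.25},{"linear":[0,0,-1],"delta_rot":[0,0,0],"jaw":0.25},{"linear":[0,0,-1],"delta_rot":[0,0,0],"jaw":0.25},{"linear":[0,0,-0.9],"delta_rot":[0,0,0],"jaw":0.25},{"linear":[0.34,0.09,0],"delta_rot":[0,0,0],"jaw":0.25},{"linear":[0.98,0.21,0],"delta_rot":[0,0,0],"jaw":0.25},{"linear":[0.98,0.21,0],"delta_rot":[0,0,0],"jaw":0.25},{"linear":[0.98,0.21,0],"delta_rot":[0,0,0],"jaw":0.25},{"linear":[0.98,0.21,0],"delta_rot":[0,0,0],"jaw":0.25},{"linear":[0.98,0.21,0],"delta_rot":[0,0,0],"jaw":0.25},{"linear":[0.98,0.21,0],"delta_rot":[0,0,0],"jaw":0.25},{"linear":[0.98,0.21,0],"delta_rot":[0,0,0],"jaw":0.25},{"linear":[0.98,0.21,0],"delta_rot":[0,0,0],"jaw":0.25},{"linear":[0.98,0.21,0],"delta_rot":[0,0,0],"jaw":0.25},{"linear":[0.98,0.21,0],"delta_rot":[0,0,0],"jaw":0.25},{"linear":[0.98,0.21,0],"delta_rot":[0,0,0],"jaw":0.25},{"linear":[0.98,0.21,0],"delta_rot":[0,0,0],"jaw":0.25}]'

```text
time: 47.57
position: [0.4698, 0.0503, 0.2185]
eef_rot: [[-0.169, 0.986, -0.001], [0.986, 0.169, -0.0], [0.0, -0.001, -1.0]]
ft_force: [-0.4, 0.1, -1.6]
opening: 0.375
grasp_force: 30.0
```

Call:
arm_command --motion '[{"linear":[0.98,0.21,0],"delta_rot":[0,0,0],"jaw":0.25},{"linear":[0.98,0.21,0],"delta_rot":[0,0,0],"jaw":0.25},{"linear":[0.98,0.21,0],"delta_rot":[0,0,0],"jaw":0.25},{"linear":[0.98,0.21,0],"delta_rot":[0,0,0],"jaw":0.25},{"linear":[0.98,0.21,0],"delta_rot":[0,0,0],"jaw":0.25},{"linear":[0.98,0.21,0],"delta_rot":[0,0,0],"jaw":0.25},{"linear":[0.98,0.21,0],"delta_rot":[0,0,0],"jaw":0.25},{"linear":[0.98,0.21,0],"delta_rot":[0,0,0],"jaw":0.25},{"linear":[0.98,0.21,0],"delta_rot":[0,0,0],"jaw":0.25},{"linear":[0.98,0.21,0],"delta_rot":[0,0,0],"jaw":0.25},{"linear":[0.98,0.21,0],"delta_rot":[0,0,0],"jaw":0.25},{"linear":[0.98,0.21,0],"delta_rot":[0,0,0],"jaw":0.25},{"linear":[0,0,0.6],"delta_rot":[0,0,0],"jaw":0.25},{"linear":[0,0,1],"delta_rot":[0,0,0],"jaw":0.25},{"linear":[0,0,1],"delta_rot":[0,0,0],"jaw":0.25},{"linear":[0,0,0.6],"delta_rot":[0,0,0],"jaw":0.25},{"linear":[0,0,0],"delta_rot":[0,0,0],"jaw":0.25},{"linear":[0,0,0],"delta_rot":[0,0,0],"jaw":0.25},{"linear":[0,0,0],"delta_rot":[0,0,0],"jaw":0.25},{"linear":[0,0,0],"delta_rot":[0,0,0],"jaw":0.25}]'

```text
time: 49.23
position: [0.4839, 0.3498, 0.1404]
eef_rot: [[-0.168, 0.986, 0.001], [0.986, 0.168, 0.001], [0.001, 0.002, -1.0]]
ft_force: [-0.7, -0.7, -1.8]
opening: 0.375
grasp_force: 30.0
```

Call:
arm_command --motion '[{"linear":[-0.04,0.01,0.8],"delta_rot":[0,0,0],"jaw":0.25},{"linear":[0,0,0.8],"delta_rot":[0,0,0],"jaw":0.25},{"linear":[0,0,0.6],"delta_rot":[0,0,0],"jaw":0.25},{"linear":[0,0,0.3],"delta_rot":[0,0,0],"jaw":0.25},{"linear":[0,0,0.1],"delta_rot":[0,0,0],"jaw":0.25},{"linear":[0,0,0],"delta_rot":[0,0,0],"jaw":0.25},{"linear":[0,0,0],"delta_rot":[0,0,0],"jaw":0.25},{"linear":[0,0,0],"delta_rot":[0,0,0],"jaw":0.25},{"linear":[0,0,0],"delta_rot":[0,0,0],"jaw":0.25}]'

```text
time: 49.98
position: [0.4844, 0.3487, 0.0751]
eef_rot: [[-0.168, 0.986, 0.001], [0.986, 0.168, 0.001], [0.001, 0.001, -1.0]]
ft_force: [0.7, -0.4, -2.4]
opening: 0.372
grasp_force: 30.0
```

Call:
arm_command --motion '[{"linear":[0,0,0.06],"delta_rot":[0,0,0],"jaw":0.25},{"linear":[0,0,0.05],"delta_rot":[0,0,0],"jaw":0.25},{"linear":[0,0,0],"delta_rot":[0,0,0],"jaw":0.25},{"linear":[0,0,0],"delta_rot":[0,0,0],"jaw":0.25},{"linear":[0,0,0],"delta_rot":[0,0,0],"jaw":0.25}]'

```text
time: 50.4
position: [0.4843, 0.3484, 0.0717]
eef_rot: [[-0.168, 0.986, 0.001], [0.986, 0.168, 0.0], [0.0, 0.001, -1.0]]
ft_force: [1.7, -0.2, 2.1]
opening: 0.375
grasp_force: 30.0
```

Call:
arm_command --motion '[{"linear":[0,0,0],"delta_rot":[0,0,0],"jaw":0.4},{"linear":[0,0,0],"delta_rot":[0,0,0],"jaw":0.5},{"linear":[0,0,0],"delta_rot":[0,0,0],"jaw":0.8},{"linear":[0,0,0],"delta_rot":[0,0,0],"jaw":0.8},{"linear":[0,0,-0.4],"delta_rot":[0,0,0],"jaw":0.8},{"linear":[0,0,-1],"delta_rot":[0,0,0],"jaw":0.8},{"linear":[0,0,-1],"delta_rot":[0,0,0],"jaw":0.8},{"linear":[0,0,-1],"delta_rot":[0,0,0],"jaw":0.8},{"linear":[0,0,-1],"delta_rot":[0,0,0],"jaw":0.8},{"linear":[0,0,-0.7],"delta_rot":[0,0,0],"jaw":0.8},{"linear":[-0.97,-0.19,0],"delta_rot":[0,0,0],"jaw":0.8},{"linear":[-0.97,-0.19,0],"delta_rot":[0,0,0],"jaw":0.8},{"linear":[-0.97,-0.19,0],"delta_rot":[0,0,0],"jaw":0.8},{"linear":[-0.97,-0.19,0],"delta_rot":[0,0,0],"jaw":0.8},{"linear":[-0.97,-0.19,0],"delta_rot":[0,0,0],"jaw":0.8},{"linear":[-0.97,-0.19,0],"delta_rot":[0,0,0],"jaw":0.8},{"linear":[-0.97,-0.19,0],"delta_rot":[0,0,0],"jaw":0.8},{"linear":[-0.97,-0.19,0],"delta_rot":[0,0,0],"jaw":0.8},{"linear":[-0.97,-0.19,0],"delta_rot":[0,0,0],"jaw":0.8},{"linear":[-0.97,-0.19,0],"delta_rot":[0,0,0],"jaw":0.8}]'

```text
time: 52.07
position: [0.4777, 0.1003, 0.1997]
eef_rot: [[-0.169, 0.986, 0.001], [0.986, 0.169, 0.0], [-0.0, 0.001, -1.0]]
ft_force: [0.2, 0.5, -0.9]
opening: 0.798
grasp_force: 0.0
```

Call:
arm_command --motion '[{"linear":[-0.97,-0.19,0],"delta_rot":[0,0,0],"jaw":0.8},{"linear":[-0.97,-0.19,0],"delta_rot":[0,0,0],"jaw":0.8},{"linear":[-0.97,-0.19,0],"delta_rot":[0,0,0],"jaw":0.8},{"linear":[-0.97,-0.19,0],"delta_rot":[0,0,0],"jaw":0.8},{"linear":[-0.97,-0.19,0],"delta_rot":[0,0,0],"jaw":0.8},{"linear":[-0.97,-0.19,0],"delta_rot":[0,0,0],"jaw":0.8},{"linear":[-0.97,-0.19,0],"delta_rot":[0,0,0],"jaw":0.8},{"linear":[-0.97,-0.19,0],"delta_rot":[0,0,0],"jaw":0.8},{"linear":[-0.97,-0.19,0],"delta_rot":[0,0,0],"jaw":0.8},{"linear":[-0.97,-0.19,0],"delta_rot":[0,0,0],"jaw":0.8},{"linear":[-0.97,-0.19,0],"delta_rot":[0,0,0],"jaw":0.9},{"linear":[-0.97,-0.19,0],"delta_rot":[0,0,0],"jaw":0.9},{"linear":[-0.95,-0.2,0],"delta_rot":[0,0,0],"jaw":0.9},{"linear":[-0.95,-0.2,0],"delta_rot":[0,0,0],"jaw":0.9},{"linear":[-0.95,-0.2,0],"delta_rot":[0,0,0],"jaw":0.9},{"linear":[-0.95,-0.2,0],"delta_rot":[0,0,0],"jaw":0.9},{"linear":[-0.95,-0.2,0],"delta_rot":[0,0,0],"jaw":0.9},{"linear":[-0.85,-0.2,0],"delta_rot":[0,0,0],"jaw":0.9},{"linear":[0,0,0],"delta_rot":[0,0,0],"jaw":0.9},{"linear":[0,0,0],"delta_rot":[0,0,0],"jaw":0.9}]'

```text
time: 53.73
position: [0.4642, -0.339, 0.1992]
eef_rot: [[-0.166, 0.986, 0.0], [0.986, 0.166, 0.0], [0.0, 0.0, -1.0]]
ft_force: [-0.3, 1.1, 0.1]
opening: 0.899
grasp_force: 0.0
```

Call:
arm_command --motion '[{"linear":[0,0,0],"delta_rot":[0,0,0],"jaw":0.9},{"linear":[0,0,0],"delta_rot":[0,0,0],"jaw":0.9}]'

```text
time: 53.9
position: [0.465, -0.3367, 0.1993]
eef_rot: [[-0.17, 0.985, 0.0], [0.985, 0.17, 0.001], [0.0, 0.0, -1.0]]
ft_force: [-0.3, 0.2, 0.2]
opening: 0.903
grasp_force: 0.0
```

Call:
arm_command --motion '[{"linear":[-0.17,0,0.7],"delta_rot":[0,0,0],"jaw":0.9},{"linear":[0,0,1],"delta_rot":[0,0,0],"jaw":0.9},{"linear":[0,0,1],"delta_rot":[0,0,0],"jaw":0.9},{"linear":[0,0,1],"delta_rot":[0,0,0],"jaw":0.9},{"linear":[0,0,0.8],"delta_rot":[0,0,0],"jaw":0.9},{"linear":[0,0,0.4],"delta_rot":[0,0,0],"jaw":0.9},{"linear":[0,0,0.3],"delta_rot":[0,0,0],"jaw":0.9},{"linear":[0,0,0],"delta_rot":[0,0,0],"jaw":0.8},{"linear":[0,0,0],"delta_rot":[0,0,0],"jaw":0.7},{"linear":[0,0,0],"delta_rot":[0,0,0],"jaw":0.65},{"linear":[0,0,0],"delta_rot":[0,0,0],"jaw":0.6},{"linear":[0,0,0],"delta_rot":[0,0,0],"jaw":0.55},{"linear":[0,0,0],"delta_rot":[0,0,0],"jaw":0.5},{"linear":[0,0,0],"delta_rot":[0,0,0],"jaw":0.45},{"linear":[0,0,0],"delta_rot":[0,0,0],"jaw":0.4},{"linear":[0,0,0],"delta_rot":[0,0,0],"jaw":0.4},{"linear":[0,0,0],"delta_rot":[0,0,0],"jaw":0.4},{"linear":[0,0,0],"delta_rot":[0,0,0],"jaw":0.4}]'

```text
time: 55.4
position: [0.4657, -0.3427, 0.0697]
eef_rot: [[-0.168, 0.986, 0.001], [0.986, 0.168, -0.001], [-0.001, 0.001, -1.0]]
ft_force: [-1.0, -0.2, 5.1]
opening: 0.542
grasp_force: 30.0
```

Call:
arm_command --motion '[{"linear":[0,0,-0.3],"delta_rot":[0,0,0],"jaw":0.4},{"linear":[0,0,-0.8],"delta_rot":[0,0,0],"jaw":0.4},{"linear":[0,0,-1],"delta_rot":[0,0,0],"jaw":0.4},{"linear":[0,0,-1],"delta_rot":[0,0,0],"jaw":0.4},{"linear":[0,0,-1],"delta_rot":[0,0,0],"jaw":0.4},{"linear":[0,0,-1],"delta_rot":[0,0,0],"jaw":0.4},{"linear":[0,0,-0.9],"delta_rot":[0,0,0],"jaw":0.4},{"linear":[0.5,0.12,0],"delta_rot":[0,0,0],"jaw":0.4},{"linear":[0.98,0.24,0],"delta_rot":[0,0,0],"jaw":0.4},{"linear":[0.98,0.24,0],"delta_rot":[0,0,0],"jaw":0.4},{"linear":[0.98,0.24,0],"delta_rot":[0,0,0],"jaw":0.4},{"linear":[0.98,0.24,0],"delta_rot":[0,0,0],"jaw":0.4},{"linear":[0.98,0.24,0],"delta_rot":[0,0,0],"jaw":0.4},{"linear":[0.98,0.24,0],"delta_rot":[0,0,0],"jaw":0.4},{"linear":[0.98,0.24,0],"delta_rot":[0,0,0],"jaw":0.4},{"linear":[0.98,0.24,0],"delta_rot":[0,0,0],"jaw":0.4},{"linear":[0.98,0.24,0],"delta_rot":[0,0,0],"jaw":0.4},{"linear":[0.98,0.24,0],"delta_rot":[0,0,0],"jaw":0.4},{"linear":[0.98,0.24,0],"delta_rot":[0,0,0],"jaw":0.4},{"linear":[0.98,0.24,0],"delta_rot":[0,0,0],"jaw":0.4}]'

```text
time: 57.07
position: [0.4867, -0.026, 0.2183]
eef_rot: [[-0.169, 0.986, -0.001], [0.986, 0.169, -0.0], [0.0, -0.001, -1.0]]
ft_force: [0.5, 0.3, -1.6]
opening: 0.545
grasp_force: 30.0
```

Call:
arm_command --motion '[{"linear":[0.98,0.23,0],"delta_rot":[0,0,0],"jaw":0.4},{"linear":[0.98,0.23,0],"delta_rot":[0,0,0],"jaw":0.4},{"linear":[0.98,0.23,0],"delta_rot":[0,0,0],"jaw":0.4},{"linear":[0.98,0.23,0],"delta_rot":[0,0,0],"jaw":0.4},{"linear":[0.98,0.23,0],"delta_rot":[0,0,0],"jaw":0.4},{"linear":[0.98,0.23,0],"delta_rot":[0,0,0],"jaw":0.4},{"linear":[0.98,0.23,0],"delta_rot":[0,0,0],"jaw":0.4},{"linear":[0.98,0.23,0],"delta_rot":[0,0,0],"jaw":0.4},{"linear":[0.98,0.23,0],"delta_rot":[0,0,0],"jaw":0.4},{"linear":[0.98,0.23,0],"delta_rot":[0,0,0],"jaw":0.4},{"linear":[0.5,0.12,0],"delta_rot":[0,0,0],"jaw":0.4},{"linear":[0,0,0.6],"delta_rot":[0,0,0],"jaw":0.4},{"linear":[0,0,1],"delta_rot":[0,0,0],"jaw":0.4},{"linear":[0,0,1],"delta_rot":[0,0,0],"jaw":0.4},{"linear":[0,0,0.6],"delta_rot":[0,0,0],"jaw":0.4},{"linear":[0,0,0],"delta_rot":[0,0,0],"jaw":0.4},{"linear":[0,0,0],"delta_rot":[0,0,0],"jaw":0.4},{"linear":[0,0,0],"delta_rot":[0,0,0],"jaw":0.4},{"linear":[0,0,0],"delta_rot":[0,0,0],"jaw":0.4}]'

```text
time: 58.65
position: [0.5047, 0.2367, 0.1402]
eef_rot: [[-0.168, 0.986, 0.002], [0.986, 0.168, 0.001], [0.0, 0.002, -1.0]]
ft_force: [-0.4, -0.7, -1.7]
opening: 0.549
grasp_force: 30.0
```

Call:
arm_command --motion '[{"linear":[-0.02,0.01,0.8],"delta_rot":[0,0,0],"jaw":0.4},{"linear":[0,0,0.8],"delta_rot":[0,0,0],"jaw":0.4},{"linear":[0,0,0.6],"delta_rot":[0,0,0],"jaw":0.4},{"linear":[0,0,0.3],"delta_rot":[0,0,0],"jaw":0.4},{"linear":[0,0,0.1],"delta_rot":[0,0,0],"jaw":0.4},{"linear":[0,0,0],"delta_rot":[0,0,0],"jaw":0.4},{"linear":[0,0,0],"delta_rot":[0,0,0],"jaw":0.4},{"linear":[0,0,0],"delta_rot":[0,0,0],"jaw":0.4},{"linear":[0,0,0],"delta_rot":[0,0,0],"jaw":0.4}]'

```text
time: 59.4
position: [0.5049, 0.2362, 0.0748]
eef_rot: [[-0.168, 0.986, 0.001], [0.986, 0.168, 0.001], [0.0, 0.002, -1.0]]
ft_force: [-0.5, -0.7, -0.9]
opening: 0.544
grasp_force: 30.0
```

Call:
arm_command --motion '[{"linear":[0,0,0.05],"delta_rot":[0,0,0],"jaw":0.4},{"linear":[0,0,0.05],"delta_rot":[0,0,0],"jaw":0.4},{"linear":[0,0,0],"delta_rot":[0,0,0],"jaw":0.4},{"linear":[0,0,0],"delta_rot":[0,0,0],"jaw":0.4},{"linear":[0,0,0],"delta_rot":[0,0,0],"jaw":0.4}]'

```text
time: 59.82
position: [0.5047, 0.236, 0.0718]
eef_rot: [[-0.168, 0.986, 0.001], [0.986, 0.168, 0.0], [0.0, 0.001, -1.0]]
ft_force: [0.3, -0.7, 3.1]
opening: 0.543
grasp_force: 30.0
```

Call:
arm_command --motion '[{"linear":[0,0,0],"delta_rot":[0,0,0],"jaw":0.57},{"linear":[0,0,0],"delta_rot":[0,0,0],"jaw":0.65},{"linear":[0,0,0],"delta_rot":[0,0,0],"jaw":0.8},{"linear":[0,0,0],"delta_rot":[0,0,0],"jaw":0.8},{"linear":[0,0,-0.4],"delta_rot":[0,0,0],"jaw":0.8},{"linear":[0,0,-1],"delta_rot":[0,0,0],"jaw":0.8},{"linear":[0,0,-1],"delta_rot":[0,0,0],"jaw":0.8},{"linear":[0,0,-1],"delta_rot":[0,0,0],"jaw":0.8},{"linear":[0,0,-1],"delta_rot":[0,0,0],"jaw":0.8},{"linear":[0,0,-0.7],"delta_rot":[0,0,0],"jaw":0.8},{"linear":[-0.98,-0.22,0],"delta_rot":[0,0,0],"jaw":0.9},{"linear":[-0.98,-0.22,0],"delta_rot":[0,0,0],"jaw":0.9},{"linear":[-0.98,-0.22,0],"delta_rot":[0,0,0],"jaw":0.9},{"linear":[-0.98,-0.22,0],"delta_rot":[0,0,0],"jaw":0.9},{"linear":[-0.98,-0.22,0],"delta_rot":[0,0,0],"jaw":0.9},{"linear":[-0.98,-0.22,0],"delta_rot":[0,0,0],"jaw":0.9},{"linear":[-0.98,-0.22,0],"delta_rot":[0,0,0],"jaw":0.9},{"linear":[-0.98,-0.22,0],"delta_rot":[0,0,0],"jaw":0.9},{"linear":[-0.98,-0.22,0],"delta_rot":[0,0,0],"jaw":0.9},{"linear":[-0.98,-0.22,0],"delta_rot":[0,0,0],"jaw":0.9}]'

```text
time: 61.48
position: [0.4911, -0.0159, 0.1997]
eef_rot: [[-0.169, 0.986, 0.001], [0.986, 0.169, -0.0], [-0.0, 0.001, -1.0]]
ft_force: [0.1, -0.2, -0.6]
opening: 0.9
grasp_force: 0.0
```

Call:
arm_command --motion '[{"linear":[-0.98,-0.22,0],"delta_rot":[0,0,0],"jaw":0.9},{"linear":[-0.98,-0.22,0],"delta_rot":[0,0,0],"jaw":0.9},{"linear":[-0.98,-0.22,0],"delta_rot":[0,0,0],"jaw":0.9},{"linear":[-0.98,-0.22,0],"delta_rot":[0,0,0],"jaw":0.9},{"linear":[-0.98,-0.22,0],"delta_rot":[0,0,0],"jaw":0.9},{"linear":[-0.98,-0.22,0],"delta_rot":[0,0,0],"jaw":0.9},{"linear":[-0.98,-0.22,0],"delta_rot":[0,0,0],"jaw":0.9},{"linear":[-0.98,-0.22,0],"delta_rot":[0,0,0],"jaw":0.9},{"linear":[-0.98,-0.22,0],"delta_rot":[0,0,0],"jaw":0.9},{"linear":[-0.98,-0.22,0],"delta_rot":[0,0,0],"jaw":0.9},{"linear":[-0.98,-0.22,0],"delta_rot":[0,0,0],"jaw":0.9},{"linear":[-0.98,-0.22,0],"delta_rot":[0,0,0],"jaw":0.9},{"linear":[-0.98,-0.22,0],"delta_rot":[0,0,0],"jaw":0.9},{"linear":[-0.98,-0.22,0],"delta_rot":[0,0,0],"jaw":0.9},{"linear":[-0.98,-0.23,0],"delta_rot":[0,0,0],"jaw":0.9},{"linear":[-0.98,-0.23,0],"delta_rot":[0,0,0],"jaw":0.9},{"linear":[0,0,0],"delta_rot":[0,0,0],"jaw":0.9},{"linear":[0,0,0],"delta_rot":[0,0,0],"jaw":0.9},{"linear":[0,0,0],"delta_rot":[0,0,0],"jaw":0.9},{"linear":[0,0,0],"delta_rot":[0,0,0],"jaw":0.9}]'

```text
time: 63.15
position: [0.4706, -0.4146, 0.1992]
eef_rot: [[-0.17, 0.985, 0.0], [0.985, 0.17, 0.001], [0.001, 0.001, -1.0]]
ft_force: [0.1, -0.3, -0.0]
opening: 0.9
grasp_force: 0.0
```

Call:
arm_command --motion '[{"linear":[-0.01,-0.04,0.8],"delta_rot":[0,0,0],"jaw":0.9},{"linear":[0,0,1],"delta_rot":[0,0,0],"jaw":0.9},{"linear":[0,0,1],"delta_rot":[0,0,0],"jaw":0.9},{"linear":[0,0,1],"delta_rot":[0,0,0],"jaw":0.9},{"linear":[0,0,1],"delta_rot":[0,0,0],"jaw":0.9},{"linear":[0,0,1],"delta_rot":[0,0,0],"jaw":0.9},{"linear":[0,0,0.7],"delta_rot":[0,0,0],"jaw":0.9},{"linear":[0,0,0.4],"delta_rot":[0,0,0],"jaw":0.9},{"linear":[0,0,0.2],"delta_rot":[0,0,0],"jaw":0.9},{"linear":[0,0,0],"delta_rot":[0,0,0],"jaw":0.9},{"linear":[0,0,0],"delta_rot":[0,0,0],"jaw":0.9},{"linear":[0,0,0],"delta_rot":[0,0,0],"jaw":0.9},{"linear":[0,0,0],"delta_rot":[0,0,0],"jaw":0.9},{"linear":[0,0,0],"delta_rot":[0,0,0],"jaw":0.9}]'

```text
time: 64.32
position: [0.4696, -0.417, 0.0224]
eef_rot: [[-0.168, 0.986, 0.001], [0.986, 0.168, -0.001], [-0.001, 0.001, -1.0]]
ft_force: [0.1, -0.1, 0.4]
opening: 0.897
grasp_force: 0.0
```

Call:
arm_command --motion '[{"linear":[0.03,0,0.1],"delta_rot":[0,0,0],"jaw":0.9},{"linear":[0,0,0],"delta_rot":[0,0,0],"jaw":0.8},{"linear":[0,0,0],"delta_rot":[0,0,0],"jaw":0.75},{"linear":[0,0,0],"delta_rot":[0,0,0],"jaw":0.7},{"linear":[0,0,0],"delta_rot":[0,0,0],"jaw":0.65},{"linear":[0,0,0],"delta_rot":[0,0,0],"jaw":0.6},{"linear":[0,0,0],"delta_rot":[0,0,0],"jaw":0.55},{"linear":[0,0,0],"delta_rot":[0,0,0],"jaw":0.5},{"linear":[0,0,0],"delta_rot":[0,0,0],"jaw":0.5},{"linear":[0,0,0],"delta_rot":[0,0,0],"jaw":0.5},{"linear":[0,0,0],"delta_rot":[0,0,0],"jaw":0.5}]'

```text
time: 65.23
position: [0.469, -0.4158, 0.0189]
eef_rot: [[-0.168, 0.986, 0.0], [0.986, 0.168, -0.0], [-0.0, 0.0, -1.0]]
ft_force: [0.4, -0.2, -0.3]
opening: 0.682
grasp_force: 29.7
```

Call:
arm_command --motion '[{"linear":[0,0,-0.3],"delta_rot":[0,0,0],"jaw":0.5},{"linear":[0,0,-0.8],"delta_rot":[0,0,0],"jaw":0.5},{"linear":[0,0,-1],"delta_rot":[0,0,0],"jaw":0.5},{"linear":[0,0,-1],"delta_rot":[0,0,0],"jaw":0.5},{"linear":[0,0,-1],"delta_rot":[0,0,0],"jaw":0.5},{"linear":[0,0,-1],"delta_rot":[0,0,0],"jaw":0.5},{"linear":[0,0,-1],"delta_rot":[0,0,0],"jaw":0.5},{"linear":[0,0,-1],"delta_rot":[0,0,0],"jaw":0.5},{"linear":[0,0,-0.9],"delta_rot":[0,0,0],"jaw":0.5},{"linear":[0.5,0.11,0],"delta_rot":[0,0,0],"jaw":0.5},{"linear":[0.98,0.22,0],"delta_rot":[0,0,0],"jaw":0.5},{"linear":[0.98,0.22,0],"delta_rot":[0,0,0],"jaw":0.5},{"linear":[0.98,0.22,0],"delta_rot":[0,0,0],"jaw":0.5},{"linear":[0.98,0.22,0],"delta_rot":[0,0,0],"jaw":0.5},{"linear":[0.98,0.22,0],"delta_rot":[0,0,0],"jaw":0.5},{"linear":[0.98,0.22,0],"delta_rot":[0,0,0],"jaw":0.5},{"linear":[0.98,0.22,0],"delta_rot":[0,0,0],"jaw":0.5},{"linear":[0.98,0.22,0],"delta_rot":[0,0,0],"jaw":0.5},{"linear":[0.98,0.22,0],"delta_rot":[0,0,0],"jaw":0.5},{"linear":[0.98,0.22,0],"delta_rot":[0,0,0],"jaw":0.5}]'

```text
time: 66.9
position: [0.4819, -0.1506, 0.2187]
eef_rot: [[-0.169, 0.986, -0.001], [0.986, 0.169, -0.0], [0.0, -0.001, -1.0]]
ft_force: [1.2, 0.0, -1.3]
opening: 0.679
grasp_force: 29.7
```

Call:
arm_command --motion '[{"linear":[0.98,0.22,0],"delta_rot":[0,0,0],"jaw":0.5},{"linear":[0.98,0.22,0],"delta_rot":[0,0,0],"jaw":0.5},{"linear":[0.98,0.22,0],"delta_rot":[0,0,0],"jaw":0.5},{"linear":[0.98,0.22,0],"delta_rot":[0,0,0],"jaw":0.5},{"linear":[0.98,0.22,0],"delta_rot":[0,0,0],"jaw":0.5},{"linear":[0.98,0.22,0],"delta_rot":[0,0,0],"jaw":0.5},{"linear":[0.98,0.22,0],"delta_rot":[0,0,0],"jaw":0.5},{"linear":[0.98,0.23,0],"delta_rot":[0,0,0],"jaw":0.5},{"linear":[0.98,0.23,0],"delta_rot":[0,0,0],"jaw":0.5},{"linear":[0.98,0.23,0],"delta_rot":[0,0,0],"jaw":0.5},{"linear":[0.98,0.23,0],"delta_rot":[0,0,0],"jaw":0.5},{"linear":[0.98,0.23,0],"delta_rot":[0,0,0],"jaw":0.5},{"linear":[0.98,0.23,0],"delta_rot":[0,0,0],"jaw":0.5},{"linear":[0.98,0.23,0],"delta_rot":[0,0,0],"jaw":0.5},{"linear":[0.98,0.23,0],"delta_rot":[0,0,0],"jaw":0.5},{"linear":[0.5,0.12,0],"delta_rot":[0,0,0],"jaw":0.5},{"linear":[0,0,0],"delta_rot":[0,0,0],"jaw":0.5},{"linear":[0,0,0],"delta_rot":[0,0,0],"jaw":0.5},{"linear":[0,0,0],"delta_rot":[0,0,0],"jaw":0.5},{"linear":[0,0,0],"delta_rot":[0,0,0],"jaw":0.5}]'

```text
time: 68.57
position: [0.5051, 0.2352, 0.2188]
eef_rot: [[-0.166, 0.986, -0.0], [0.986, 0.166, -0.001], [-0.001, -0.0, -1.0]]
ft_force: [-0.6, 0.5, -0.6]
opening: 0.681
grasp_force: 29.7
```

Call:
arm_command --motion '[{"linear":[0.04,0,0.7],"delta_rot":[0,0,0],"jaw":0.5},{"linear":[0,0,1],"delta_rot":[0,0,0],"jaw":0.5},{"linear":[0,0,1],"delta_rot":[0,0,0],"jaw":0.5},{"linear":[0,0,0.8],"delta_rot":[0,0,0],"jaw":0.5},{"linear":[0,0,0.5],"delta_rot":[0,0,0],"jaw":0.5},{"linear":[0,0,0.2],"delta_rot":[0,0,0],"jaw":0.5},{"linear":[0,0,0],"delta_rot":[0,0,0],"jaw":0.5},{"linear":[0,0,0],"delta_rot":[0,0,0],"jaw":0.5},{"linear":[0,0,0],"delta_rot":[0,0,0],"jaw":0.5},{"linear":[0,0,0],"delta_rot":[0,0,0],"jaw":0.5},{"linear":[0,0,0],"delta_rot":[0,0,0],"jaw":0.5}]'

```text
time: 69.48
position: [0.5053, 0.2382, 0.1148]
eef_rot: [[-0.168, 0.986, 0.002], [0.986, 0.168, 0.0], [0.0, 0.002, -1.0]]
ft_force: [0.4, -0.2, -0.1]
opening: 0.68
grasp_force: 29.7
```

Call:
arm_command --motion '[{"linear":[-0.03,-0.02,0.16],"delta_rot":[0,0,0],"jaw":0.5},{"linear":[0,0,0.08],"delta_rot":[0,0,0],"jaw":0.5},{"linear":[0,0,0.04],"delta_rot":[0,0,0],"jaw":0.5},{"linear":[0,0,0],"delta_rot":[0,0,0],"jaw":0.5},{"linear":[0,0,0],"delta_rot":[0,0,0],"jaw":0.5},{"linear":[0,0,0],"delta_rot":[0,0,0],"jaw":0.5},{"linear":[0,0,0],"delta_rot":[0,0,0],"jaw":0.5}]'

```text
time: 70.07
position: [0.5044, 0.2372, 0.1069]
eef_rot: [[-0.168, 0.986, 0.0], [0.986, 0.168, 0.0], [0.0, 0.0, -1.0]]
ft_force: [0.1, -0.6, -0.5]
opening: 0.681
grasp_force: 29.7
```

Call:
arm_command --motion '[{"linear":[0,0.01,0.03],"delta_rot":[0,0,0],"jaw":0.5},{"linear":[0,0,0.02],"delta_rot":[0,0,0],"jaw":0.5},{"linear":[0,0,0],"delta_rot":[0,0,0],"jaw":0.5},{"linear":[0,0,0],"delta_rot":[0,0,0],"jaw":0.5}]'

```text
time: 70.4
position: [0.5048, 0.2373, 0.1059]
eef_rot: [[-0.168, 0.986, 0.0], [0.986, 0.168, 0.0], [0.0, 0.0, -1.0]]
ft_force: [-0.7, -0.4, 1.9]
opening: 0.68
grasp_force: 29.7
```

Contact (a change of 2–3 N). I'll release, rise, and back off to inspect.

Call:
arm_command --motion '[{"linear":[0,0,0],"delta_rot":[0,0,0],"jaw":0.7},{"linear":[0,0,0],"delta_rot":[0,0,0],"jaw":0.75},{"linear":[0,0,0],"delta_rot":[0,0,0],"jaw":0.9},{"linear":[0,0,0],"delta_rot":[0,0,0],"jaw":0.9},{"linear":[0,0,-0.3],"delta_rot":[0,0,0],"jaw":0.9},{"linear":[0,0,-1],"delta_rot":[0,0,0],"jaw":0.9},{"linear":[0,0,-1],"delta_rot":[0,0,0],"jaw":0.9},{"linear":[0,0,-1],"delta_rot":[0,0,0],"jaw":0.9},{"linear":[0,0,-1],"delta_rot":[0,0,0],"jaw":0.9},{"linear":[0,0,-1],"delta_rot":[0,0,0],"jaw":0.9},{"linear":[0,0,-1],"delta_rot":[0,0,0],"jaw":0.9},{"linear":[0,-0.8,0],"delta_rot":[0,0,0],"jaw":0.9},{"linear":[0,0,0],"delta_rot":[0,0,0],"jaw":0.9},{"linear":[0,0,0],"delta_rot":[0,0,0],"jaw":0.9},{"linear":[0,0,0],"delta_rot":[0,0,0],"jaw":0.9}]'

```text
time: 71.65
position: [0.4852, 0.2335, 0.263]
eef_rot: [[-0.168, 0.986, 0.0], [0.986, 0.168, -0.0], [-0.0, -0.0, -1.0]]
ft_force: [0.0, 0.1, 0.2]
opening: 0.904
grasp_force: 0.0
```

Run:
```python
from h import *
c=snap('wrist','w10.png');s=snap('scene','s10.png');print(r.get_obs()['position'])
A=cv2.resize(c['image'][0:250,220:420,::-1],(480,600),interpolation=2)
B=cv2.resize(s['image'][120:260,285:365,::-1],(320,560),interpolation=2)
cv2.imwrite('pics/fin.png',np.hstack([A,cv2.copyMakeBorder(B,0,40,0,0,cv2.BORDER_CONSTANT)]))
```

```text
[0.48524733 0.23357    0.26253055]
```

View pics/fin.png

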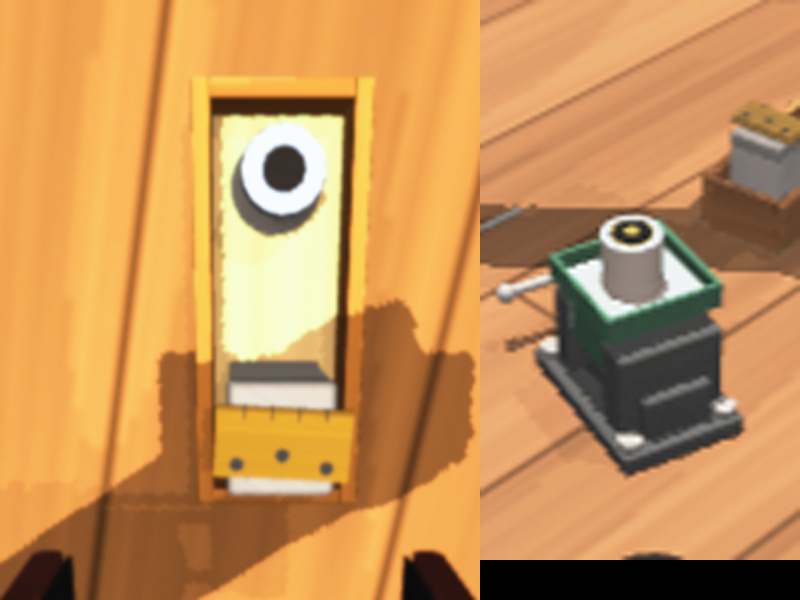

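Run:
```python
from h import *
q=lambda p,z:ray('w10.png',np.array(p)/2.4+[220,0],z)[:2]
H=np.array([q(p,.099) for p in [(216,405),(353,411),(348,483),(214,476)]]);T=np.array([q(p,.091) for p in [(229,381),(336,384),(332,495),(230,492)]])
for P in(H,T):
    d=P[1]-P[0];print(P.mean(0).round(4),np.arctan2(d[1],d[0]).round(3))
print(q((284,169),.094))
```

```text
[0.5044 0.2375] 0.124
[0.5043 0.2379] 0.14
[0.48423621 0.34868267]
```

The final view shows the hinge centred on the tin within about 0.5 mm. Tin and torch are within about 1 mm of where they stood, the socket stands in the housing, and the robot touches nothing.

```bash
python3 -c "
from cell import r
print(r.job_done())"
```

```text
the job is handed in; nothing more can be done
None
```

The job is done and handed in after about 72 s on the robot's clock: the socket stands upright about 1.5 mm from the middle of the cue housing, tin and torch are back within about 1 mm of where they stood, the hinge lies flat and centred on the tin, and the mug and tape roll were not touched.

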